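Return the spent battery pack over the tipping tray

ROBOT

A 6-joint arm with a two-finger parallel gripper is mounted at the origin on the work surface. World frame = base frame: x ahead of the robot, y to its left, z up, the work surface at z = 0. Lengths are in m, angles in rad, forces in N, time in s.
With the tool pointing down it reaches from about 0.4 to 0.825 m from the base axis. Payload 7 kg.
Tool frame: the origin (TCP) lies at the centre of the arm's flange, where the gripper is bolted on; the fingertips stand 178 mm ahead of it and the grasp point (between the pads) lies 159 mm ahead of it; x points along the fingers, z is the direction in which the jaws open and shut, and the axes are right-handed (so a half turn about x gives the same grasp; the last joint's range is limited). The gripper opens to 88 mm and grips with 3 to 60 N. Pads are 19 mm wide; open, the fingers measure 130 mm over their backs; the gripper's body (78 mm by 193 mm) begins 47 mm behind the grasp point.
Start: joints at [-0.866, 0.359, 0.012, 0, -1.224, -0.288], TCP at [0.273, -0.617, 0.405] pointing down, gripper open.
Joint ranges: [-3.07, 3.07], [-1.43, 2.12], [-1.02, 1.25], [-3.03, 1.67], [-3.05, -0], [-3.03, 3.03]. Speed limits (rad/s): [2.39, 2.39, 3.01, 3.14, 3.14, 3.14].

INTERFACE

Orientations are given as [roll, pitch, yaw] about the fixed x, y, z axes, in that order (R = Rz(yaw) Ry(pitch) Rx(roll)).
In Python, from station import telemetry, optics, job_done, finder gives the robot as it stands.
- The arm moves only by the tool play_rows, never from a script. Its argument "steps" is a list of rows, each an object of numbers: "gripper": the opening, from 0 (shut) to 1 (fully open); "tx", "ty", "tz": the shift along the tool's x, y, z in units of 25 mm (1.0 is 25 mm); "ax", "ay", "az": the turn, a rotation vector about the tool's x, y, z in units of 6 degrees (1.0 is 6 degrees). In form: [{"gripper": .., "tx": .., "ty": .., "tz": .., "ax": .., "ay": .., "az": ..}, ...]. A call has 1 to 20 rows; each row shifts and turns the commanded pose from where the row before left it, along the tool's axes as they then stand; what a row does not reach is not made up. A row lasts 1/12 s, in which the tool goes at most 41.7 mm and 7.16 degrees, less where a joint would pass 70% of its speed; a pose out of reach is approached as far as the arm can. A call is refused whole if a number of a shift passes 1 or a number of a turn 1, either way. A call with a gripper value outside its range is refused whole. The fingers move at their own pace and stop on an object; "newtons" is the grip in N (left out, the last holds). Time passes only in rows, so rows that do not move let the fingers close. It gives the time, the measured TCP pose, the force and the opening at its end, in the units of the state.
- telemetry.get_state(): the state, without advancing time (a new reading comes with each control period).
- optics.grab_frame(name): name is "scene" or "top" or "wrist"; returns the picture (400x640x3 uint8, red, green, blue); there is no depth.
- optics.calibration(name): a dict with "fx", "fy", "cx", "cy" (pixels), "k1" (the pictures are not rectified: a ray, as slopes to the right and down, at radius r is drawn at 1 + k1 r^2 times it, then the intrinsics apply), "T" (4x4, takes a point from camera to world coordinates); the wrist camera has in their place "mount" (4x4, takes a point from camera to tool coordinates, whose origin is the TCP and whose axes are the tool frame's). Camera axes: x right, y down, z forward; pixel columns grow to the right and rows downward; lengths in m; the calibration is good to about 2 mm. A picture is of the moment at which its call begins: read the wrist's pose just before it. calibration takes no time and is no camera call.
- job_done(): hands the job in, once; it reports no verdict.
Trained networks look in the newest picture that a camera, given by its name, has taken for a name from the list of things; names that differ only in an ending like _2 or _b are one class to them, and where a whole thing is asked for, a point or a joint stands for the part that bears it (a point fixed in the world has none). Each returns a list of dicts, best first, with "confidence" (0 to 1); they miss things now and then, are a little off and sometimes report something else, mostly with a low value. They report only what shows in the picture. A call takes as long as a camera call. They do not tell look-alikes from the thing itself.
- finder.look_for(query, camera): "extent" ([left, top, right, bottom] in pixels, round what is visible of it).
- finder.silhouettes(query, camera): "pixels" (400x640 bool, what is visible of it) and "extent" ([left, top, right, bottom] in pixels, round what is visible of it).
- finder.pinpoint(query, camera): "location" ([row, column] in pixels: a listed point, or the origin of a listed thing).
The state is a dict: "t": time; "q": joint angles; "qd": joint speeds; "joint_efforts": joint torques, N m; "eef_pos": TCP position; "ee_rot": TCP orientation; "force": force on the tool from outside, world axes, zero at the start; "moment": the same for the moment, N m; "width": finger opening in m.
Only numpy, scipy, OpenCV 4.12 (cv2) and the standard library are available. Lean on these libraries where they do the work, as an engineer would, in place of code of your own. Each camera call takes 0.05 s, during which the arm holds its last target.

TASK

Pull the orange stop block out from under the tipping tray and leave it standing clear on the desk; then lay the spent (red-capped) battery pack on the ledge, let go, and slide it off the ledge onto the tray - do not lift it onto the tray or press the tray down - so that its own weight tips the tray and it slides into the blue return box. When the tray has swung back level by itself, slide the stop block back under the tray's free end where it came from. Leave the charged (green-capped) pack, the white charger, the mug and the phone where they are.

Things in the scene. Friction and masses are not known exactly. Their poses are not given: they have to be found in the camera images.
- unit: Return station, fixed on the desk. Origin: on the desk under the tray's pivot; y runs along the station, z up, -x faces the robot. From +y to -y: grey ledge with a white top, aluminium tipping tray, blue return box. Two pivot posts (12 x 20 mm, 84 mm high) at x -42 and +42 mm, y 0. Under the tray is bare desk, but for a low rail at x +35 to +49 mm. Ledge, tray and box are slippery (friction about 0.13).
- ledge (a point): Centre of the ledge's flat white top, 80 mm above the desk, 108 mm along +y from the station's origin; axes as the station's. The top is 164 mm long (y) and 68 mm wide, open at both ends, with lips 4 mm thick and 5 mm high along the long sides, 60 mm free between them. Its -y end meets the tray (4 mm gap).
- box_floor (a point): Centre of the return box's inner floor, 8 mm above the desk, 185 mm along -y from the station's origin; axes as the station's. The box is 180 mm (y) x 120 mm (x) outside, walls 4 mm thick and 60 mm high, but only 27 mm on the tray side, where the floor slopes down from 27 to 8 mm above the desk over 93 mm.
- tray: Tipping tray, y +22 to -115 mm from its origin on the pivot line, 74 mm above the desk; floor 6 mm above the origin, level with the ledge; 68 mm wide, lips 5 mm high, ends open; axes as the station's when level. Free end (-y, orange marks) hangs over the box. Stop removed, a pack centred 10 to 25 mm past the pivot tips it and slides off by itself; the empty tray swings back level.
- tray_tilt (a joint): Tilt of the tray, rad: 0 level, grows as the free end goes down towards the box, up to 0.42.
- stop: Loose orange stop block, 180 g: slab 90 (x) x 24 (y) x 71 mm high, with an upright grip post 24 x 24 mm, centred 33 mm towards -x, reaching 115 mm above the desk. Origin: centre of its underside. It starts about square to the station, origin near x -49, y -60 mm from the station's: its +x end is 30 mm under the tray (5 mm below it), the post stands clear in front.
- spent: Spent battery pack, loose, 70 x 44 x 42 mm (x, y, z), about 220 g, dark grey with a red cap at its -x end and a red mark on top. Origin: centre of its underside.
- spent_center (a point): Middle of the spent pack, 21 mm above its underside.
- charged: Charged battery pack, the same but with green cap and mark. Stays where it is. Origin: centre of its underside.
- charger: White plug-in charger, 45 x 40 x 30 mm, with two 18 mm pins. Stays where it is. The two packs and the charger lie in three places in front of the station; which is where changes.
- mug: Blue mug, 80 mm wide, 90 mm high, at the left. Stays where it is. Origin: centre of its underside.
- phone: Black phone lying on the desk at the left, 150 x 72 x 8 mm. Stays where it is. Origin: centre of its underside.
Mind the look-alikes: they are no part of the job. Of the things like the stop, leave any that is pink, purple or yellow; of the rest the larger one is meant.

How it is judged:
By the outcome, as a careful person would: the job done as asked, in the order asked, and still so for the second after the job is handed in, with the robot touching nothing.
It also fails if it takes over 72 s, if anything falls off the work surface, if the arm or the gripper's body presses on something with over 40 N, if the wrist force passes 120 N, or if a joint passes its speed limit or range.

## Working session

There is one attempt and no reset: what is moved stays moved. The work goes in short steps, Python scripts to look and compute and a tool call to move; the robot and the scene stay as the last step left them, time stands still between calls to the robot, and variables do not carry over. Pictures are saved under pics/ and viewed, and the job is handed in when it is done.

Besides the shell and the picture viewer there is one more tool, called after "Emit:" as a command line: name --argument value ..., lists and objects as JSON in quotes. play_rows: Moves the arm, as the interface text tells. Its arguments: {"type":"object","properties":{"steps":{"type":"array"},"newtons":{"type":"number"}},"required":["steps"]}

```bash
ls; mkdir -p pics
python3 - <<'E'
from station import telemetry, optics, finder
import cv2, numpy as np
s=telemetry.get_state(); print({k:np.round(v,3) for k,v in s.items()})
for n in ["scene","top","wrist"]:
    im=optics.grab_frame(n); cv2.imwrite(f"pics/{n}0.png",im[:,:,::-1])
    c=optics.calibration(n); print(n,{k:(np.round(v,4).tolist()) for k,v in c.items()})
E
```

```text
pics
{'t': np.float64(0.0), 'q': array([-0.866,  0.359,  0.011, -0.   , -1.224, -0.288]), 'qd': array([-0.   ,  0.001, -0.002, -0.001,  0.001, -0.001]), 'joint_efforts': array([ 0.0000e+00, -5.8273e+01,  2.9306e+01,  6.9980e+00,  7.0000e-03,
       -0.0000e+00]), 'eef_pos': array([ 0.273, -0.617,  0.404]), 'ee_rot': array([0.099, 1.569, 2.087]), 'force': array([-0.089, -0.761,  0.045]), 'moment': array([-0.026, -0.006,  0.032]), 'width': np.float64(0.088)}
scene {'fx': 508.2326, 'fy': 508.2326, 'cx': 319.0878, 'cy': 199.968, 'k1': 0.0106, 'T': [[0.7687, 0.4651, -0.4391, 1.1441], [0.6396, -0.5503, 0.5368, -0.6139], [0.0081, -0.6934, -0.7205, 1.0389], [0.0, 0.0, 0.0, 1.0]]}
top {'fx': 421.5442, 'fy': 421.5442, 'cx': 318.0931, 'cy': 197.382, 'k1': 0.0196, 'T': [[-0.0288, -0.9958, 0.0867, 0.472], [-0.9996, 0.0281, -0.0095, 0.0847], [0.007, -0.087, -0.9962, 1.0996], [0.0, 0.0, 0.0, 1.0]]}
wrist {'fx': 304.3654, 'fy': 304.3654, 'cx': 319.4242, 'cy': 200.2639, 'k1': -0.039, 'mount': [[0.0005, -0.2455, 0.9694, 0.0198], [-0.0002, -0.9694, -0.2455, 0.067], [1.0, -0.0001, -0.0006, 0.0004], [0.0, 0.0, 0.0, 1.0]]}
```

View pics/scene0.png

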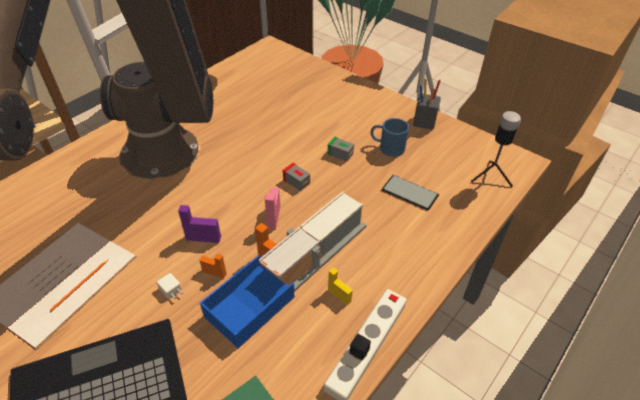

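View pics/top0.png

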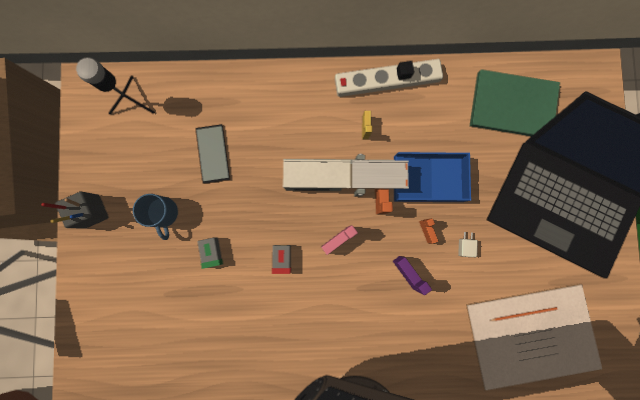

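View pics/wrist0.png

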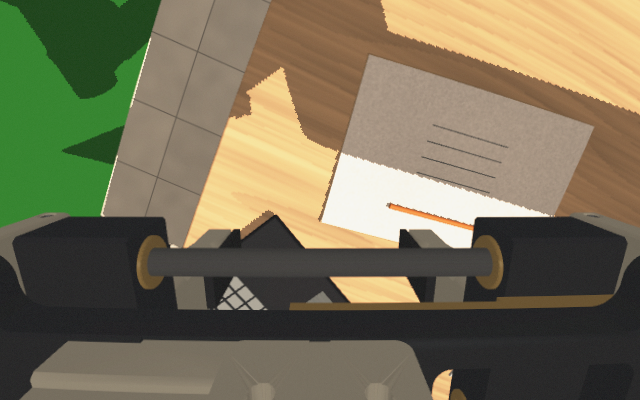

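```bash
cat > h.py <<'E'
import numpy as np, cv2
from scipy.spatial.transform import Rotation as Rn
from station import telemetry, optics, finder
def cal(n, st=None):
    c=dict(optics.calibration(n))
    if n=="wrist":
        st=st or telemetry.get_state()
        T=np.eye(4); T[:3,:3]=Rn.from_euler('xyz',st['ee_rot']).as_matrix(); T[:3,3]=st['eef_pos']
        c['T']=T@np.array(c['mount'])
    c['T']=np.array(c['T']); return c
def proj(c,P):
    P=np.atleast_2d(P); T=np.linalg.inv(c['T']); p=P@T[:3,:3].T+T[:3,3]
    s=p[:,:2]/p[:,2:]; s=s*(1+c['k1']*(s**2).sum(1,keepdims=True))
    return s*[c['fx'],c['fy']]+[c['cx'],c['cy']]
def ray(c,uv):
    d=(np.array(uv,float)-[c['cx'],c['cy']])/[c['fx'],c['fy']]; s=d.copy()
    for _ in range(10): s=d/(1+c['k1']*(s**2).sum())
    v=c['T'][:3,:3]@[s[0],s[1],1]; return c['T'][:3,3],v/np.linalg.norm(v)
def onz(c,uv,z):
    o,v=ray(c,uv); return o+v*(z-o[2])/v[2]
def tri(obs):
    A=np.zeros((3,3));b=np.zeros(3)
    for c,uv in obs:
        o,v=ray(c,uv);M=np.eye(3)-np.outer(v,v);A+=M;b+=M@o
    p=np.linalg.solve(A,b)
    return p,[np.linalg.norm((np.eye(3)-np.outer(v,v))@(p-o)) for o,v in [ray(c,u) for c,u in obs]]
def crop(im,l,t,r,b,k,name):
    cv2.imwrite(name,cv2.resize(im[t:b,l:r,::-1],None,fx=k,fy=k,interpolation=cv2.INTER_CUBIC))
E
python3 - <<'E'
from h import *
ims={n:optics.grab_frame(n) for n in ["scene","top"]}
C={n:cal(n) for n in ims}
for q in ["unit","ledge","box_floor","tray","stop","spent","spent_center","charged","charger"]:
    r={}
    for n in ims:
        L=finder.pinpoint(q,n); r[n]=L
        print(q,n,[(np.round(x['location'],1).tolist(),round(x['confidence'],2)) for x in L[:4]])
    if r['scene'] and r['top']:
        p,e=tri([(C[n],r[n][0]['location'][::-1]) for n in r]); print('   ',p.round(4),np.round(e,4))
crop(ims['top'],270,130,480,280,3.8,'pics/ct.png')
crop(ims['scene'],150,150,400,350,3.2,'pics/cs.png')
print(telemetry.get_state()['t'])
E
```

```text
unit scene [([262.8, 304.7], 0.77)]
unit top [([180.2, 355.8], 0.74)]
    [ 0.6143 -0.0259 -0.0166] [0.0027 0.0027]
ledge scene [([214.1, 330.8], 0.93)]
ledge top [([172.9, 314.2], 0.77)]
    [0.6184 0.0809 0.0836] [0.0028 0.0028]
box_floor scene [([302.1, 245.6], 0.61)]
box_floor top [([178.8, 431.7], 0.6)]
    [ 0.6053 -0.2196  0.0227] [0.0003 0.0003]
tray scene []
tray top [([172.9, 358.4], 0.66)]
stop scene [([261.6, 275.1], 0.8), ([216.3, 269.7], 0.69), ([273.0, 209.8], 0.68), ([236.7, 200.7], 0.67)]
stop top [([240.2, 335.0], 0.94), ([269.4, 407.9], 0.82), ([199.0, 380.8], 0.8), ([126.5, 366.4], 0.79)]
    [ 0.4521  0.0245 -0.2012] [0.0004 0.0004]
spent scene [([183.0, 296.0], 0.9)]
spent top [([257.5, 279.3], 0.73)]
    [ 0.4121  0.1774 -0.0076] [0.0031 0.0031]
spent_center scene [([178.4, 295.0], 0.62)]
spent_center top [([259.8, 280.8], 0.81), ([173.8, 358.0], 0.74), ([258.3, 280.7], 0.6)]
    [0.4089 0.1738 0.0117] [0.0007 0.0007]
charged scene [([151.8, 342.0], 0.66)]
charged top [([250.9, 211.6], 0.92)]
    [0.4394 0.3519 0.0133] [0.003 0.003]
charger scene [([289.4, 169.9], 0.68), ([304.2, 246.6], 0.53)]
charger top [([252.1, 208.6], 0.75), ([246.9, 469.5], 0.58)]
    [0.4148 0.0235 0.026 ] [0.3216 0.3216]
1.15
```

View pics/ct.png

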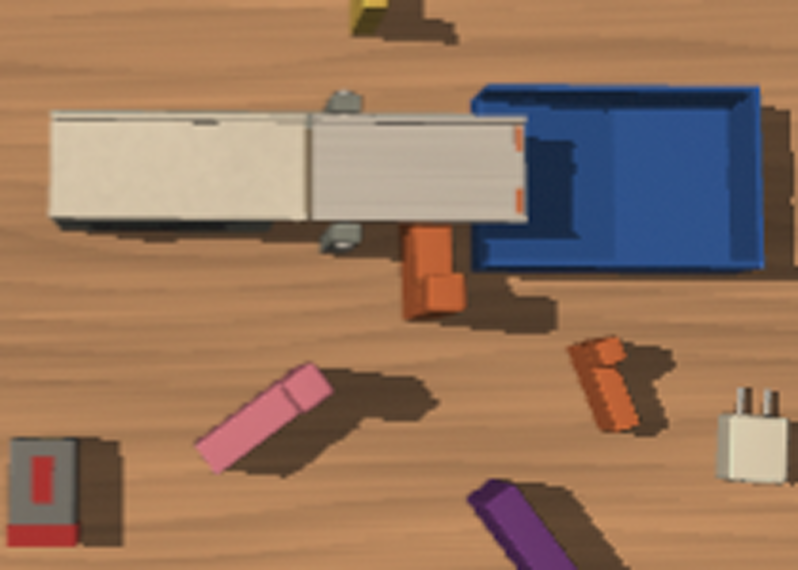

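View pics/cs.png

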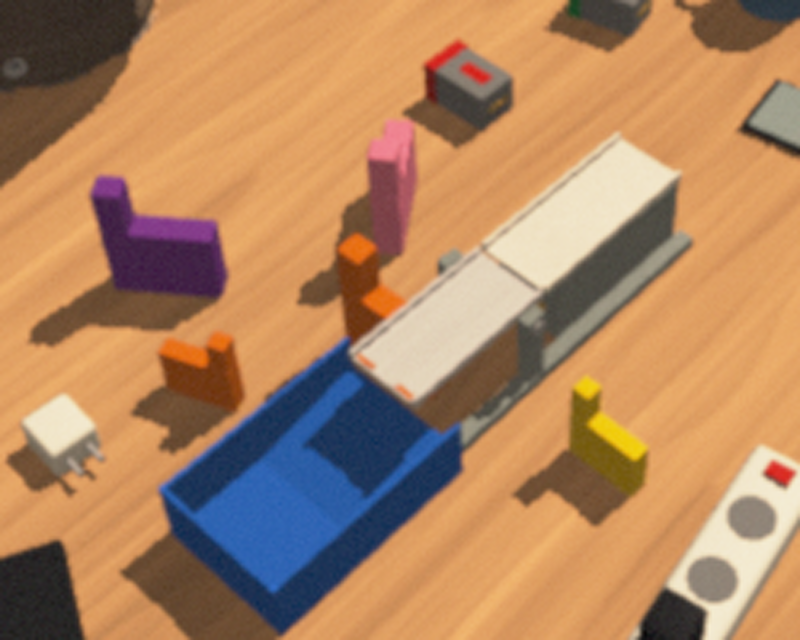

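```bash
cat > fit.py <<'E'
from h import *
from scipy.optimize import least_squares
C={n:cal(n) for n in ["top","scene"]}
t=lambda a:(np.array(a)/3.8+[270,130]); s=lambda a:(np.array(a)/3.2+[150,150])
def fit(obs,x0,zfree=True):
    def tf(p,L): 
        c,sn=np.cos(p[2]),np.sin(p[2]); return [p[0]+c*L[0]-sn*L[1],p[1]+sn*L[0]+c*L[1],p[3]+L[2]]
    f=lambda p:np.concatenate([(proj(C[n],tf(p,np.array(L)/1000))[0]-uv) for n,L,uv in obs])
    r=least_squares(f,x0); print(r.x.round(4)); print(f(r.x).reshape(-1,2).round(1).tolist()); return r.x
U=fit([("top",(34,190,85),t((50,113))),("top",(-34,190,85),t((50,217))),("top",(-34,-115,85),t((525,221))),("top",(34,-115,85),t((527,118))),
("top",(60,-275,60),t((760,88))),("top",(-60,-275,60),t((764,270))),
("scene",(-34,190,85),s((618,136))),("scene",(34,190,85),s((680,177))),("scene",(-34,-115,85),s((350,352))),("scene",(34,-115,85),s((408,402))),
("scene",(-60,-275,60),s((163,490))),("scene",(60,-275,60),s((275,588)))],[.61,-.03,0,0])
S=fit([("top",(-21,12,115),t((428,275))),("top",(-21,-12,115),t((463,275))),("top",(-45,-12,115),t((465,310))),("top",(-45,12,115),t((424,313))),
("scene",(-45,-12,115),s((338,245))),("scene",(-21,-12,115),s((360,262))),("scene",(-21,12,115),s((378,246))),("scene",(-45,12,115),s((357,234)))],[.56,-.09,0,0])
P=fit([("top",(35,22,42),t((10,438))),("top",(35,-22,42),t((76,440))),("top",(-35,-22,42),t((76,545))),("top",(-35,22,42),t((8,545))),
("scene",(-35,-22,42),s((425,70))),("scene",(-35,22,42),s((461,42))),("scene",(35,22,42),s((512,85))),("scene",(35,-22,42),s((482,102)))],[.41,.17,0,0])
c,sn=np.cos(U[2]),np.sin(U[2]);R=np.array([[c,sn],[-sn,c]])
print('stop in unit',R@(S[:2]-U[:2]),'spent',R@(P[:2]-U[:2]))
E
python3 fit.py
```

```text
[ 0.6155 -0.0297 -0.04   -0.0028]
[[-0.5, -0.8], [-1.0, -0.4], [-0.4, 0.0], [-1.1, -0.6], [-0.8, -0.5], [-0.9, -0.6], [-0.8, -0.6], [-0.2, -0.9], [-1.2, -0.0], [1.1, 0.5], [-2.3, -0.2], [-1.6, 1.8]]
[ 0.5648 -0.0847 -0.0175 -0.0011]
[[-1.5, -0.9], [-0.4, -1.0], [-0.7, 0.0], [-0.2, -0.7], [-1.7, 0.9], [-1.5, 0.6], [-0.0, -0.1], [-0.5, -1.3]]
[ 0.4131  0.1728 -0.0468 -0.0069]
[[-0.4, -0.6], [-0.3, -0.9], [-0.9, -0.2], [-0.7, -0.5], [-0.9, -0.4], [-1.5, 0.9], [-0.1, -1.4], [-1.3, 1.1]]
stop in unit [-0.04845884 -0.05703056] spent [-0.21033421  0.19416596]
```

```bash
cat > mv.py <<'E'
from h import *
def plan(pos,zdir_yaw):
    """target TCP pos, tool x down, tool z horizontal at world angle zdir_yaw; print shift in tool frame units and turn"""
    s=telemetry.get_state(); R=Rn.from_euler('xyz',s['ee_rot']).as_matrix()
    z=np.array([np.cos(zdir_yaw),np.sin(zdir_yaw),0]); x=np.array([0,0,-1.]); Rt=np.column_stack([x,np.cross(z,x),z])
    rv=Rn.from_matrix(R.T@Rt).as_rotvec()
    print('t',round(s['t'],2),'pos',np.round(s['eef_pos'],4),'zdir',R[:,2].round(3),'zyaw',round(np.arctan2(R[1,2],R[0,2]),4),'ydir',R[:,1].round(3),'w',round(s['width'],4),'F',np.round(s['force'],1),'q6',round(s['q'][5],2))
    print('turn units',(np.degrees(rv)/6).round(3),'shift units cur',((R.T@(np.array(pos)-s['eef_pos']))/.025).round(3),'after turn',((Rt.T@(np.array(pos)-s['eef_pos']))/.025).round(3))
E
python3 - <<'E'
from mv import *
plan([.532,-.084,.33],np.pi/2-.035)
plan([.532,-.084,.33],-np.pi/2-.035)
C=cal('top')
for n,u in dict(pinkpost=(357,231),pinkend=(325,252),purple=(420,290),purple2=(398,262)).items(): print(n,onz(C,u,0.1).round(3),onz(C,u,0).round(3))
E
```

```text
t 1.15 pos [ 0.2733 -0.6172  0.4047] zdir [-0.405  0.914  0.   ] zyaw 1.9875 ydir [-0.914 -0.405 -0.   ] w 0.0878 F [0.1 0.3 0.5] q6 -0.29
turn units [4.314 0.    0.   ] shift units cur [  2.987 -18.097  15.312] after turn [ 2.986 -9.597 21.676]
t 1.15 pos [ 0.2733 -0.6172  0.4047] zdir [-0.405  0.914  0.   ] zyaw 1.9875 ydir [-0.914 -0.405 -0.   ] w 0.0878 F [0.1 0.3 0.5] q6 -0.29
turn units [-25.686  -0.      0.   ] shift units cur [  2.987 -18.097  15.312] after turn [  2.986   9.597 -21.676]
pinkpost [ 0.477 -0.014  0.1  ] [ 0.477 -0.024  0.   ]
pinkend [0.43  0.063 0.1  ] [0.425 0.06  0.   ]
purple [ 0.335 -0.156  0.1  ] [ 0.322 -0.18   0.   ]
purple2 [ 0.401 -0.108  0.1  ] [ 0.394 -0.127  0.   ]
```

Emit:
play_rows --steps '[{"ax": 0.863, "tx": 0.1}, {"ax": 0.863, "tx": 0.1}, {"ax": 0.863, "tx": 0.1}, {"ax": 0.863, "tx": 0.1}, {"ax": 0.862, "tx": 0.1}, {"tz": 0.9, "ty": -0.4}, {"tz": 0.9, "ty": -0.4}, {"tz": 0.9, "ty": -0.4}, {"tz": 0.9, "ty": -0.4}, {"tz": 0.9, "ty": -0.4}, {"tz": 0.9, "ty": -0.4}, {"tz": 0.9, "ty": -0.4}, {"tz": 0.9, "ty": -0.4}, {"tz": 0.9, "ty": -0.4}, {"tz": 0.9, "ty": -0.4}, {"tz": 0.9, "ty": -0.4}, {"tz": 0.9, "ty": -0.4}, {"tz": 0.9, "ty": -0.4}, {"tz": 0.9, "ty": -0.4}, {"tz": 0.9, "ty": -0.4}]'

```text
invalid input
```

Emit:
play_rows --steps '[{"tz": 0.9, "ty": -0.4}, {"tz": 0.9, "ty": -0.4}, {"tz": 0.9, "ty": -0.4}, {"tz": 0.9, "ty": -0.4}, {"tz": 0.9, "ty": -0.4}, {"tz": 0.9, "ty": -0.4}, {"tz": 0.9, "ty": -0.4}, {"tz": 0.9, "ty": -0.4}, {"tz": 0.9, "ty": -0.4}, {}, {}]'

```text
invalid input
```

Run:
```python
from mv import *
plan([.532,-.084,.33],np.pi/2-.035)
s=telemetry.get_state(); im=optics.grab_frame('wrist'); cv2.imwrite('pics/w1.png',im[:,:,::-1])
np.save('w1.npy',np.r_[s['eef_pos'],s['ee_rot']])
print(proj(cal('wrist',s),[[.532,-.084,.115],[.565,-.085,.0],[.6155,-.03,.085],[.413,.173,.042]]).round(0))
C=cal('scene')
for n,u in dict(pbr=(218,240),pbl=(186,236)).items(): print(n,onz(C,u,0).round(3))
```

```text
t 1.15 pos [ 0.2733 -0.6172  0.4047] zdir [-0.405  0.914  0.   ] zyaw 1.9875 ydir [-0.914 -0.405 -0.   ] w 0.0878 F [0.1 0.3 0.5] q6 -0.29
turn units [4.314 0.    0.   ] shift units cur [  2.987 -18.097  15.312] after turn [ 2.986 -9.597 21.676]
[[593. 513.]
 [529. 450.]
 [570. 530.]
 [711. 444.]]
pbr [ 0.401 -0.124  0.   ]
pbl [ 0.327 -0.169  0.   ]
```

View pics/w1.png

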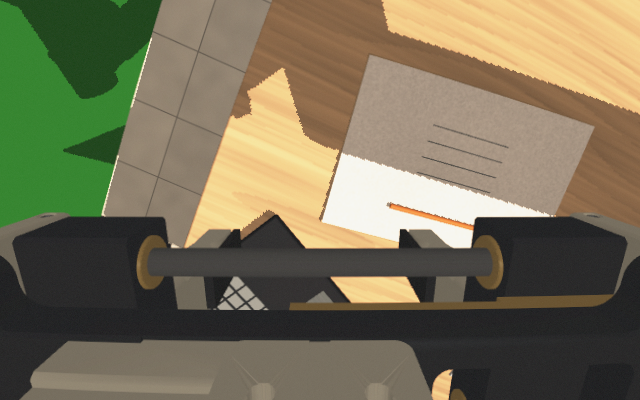

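Emit:
play_rows --steps '[{"gripper": 1, "tx": 0.1, "ty": 0, "tz": 0, "ax": 0.863, "ay": 0, "az": 0}, {"gripper": 1, "tx": 0.1, "ty": 0, "tz": 0, "ax": 0.863, "ay": 0, "az": 0}, {"gripper": 1, "tx": 0.1, "ty": 0, "tz": 0, "ax": 0.863, "ay": 0, "az": 0}, {"gripper": 1, "tx": 0.1, "ty": 0, "tz": 0, "ax": 0.863, "ay": 0, "az": 0}, {"gripper": 1, "tx": 0.1, "ty": 0, "tz": 0, "ax": 0.862, "ay": 0, "az": 0}]'

```text
t: 1.62
eef_pos: [0.2732, -0.6172, 0.3921]
ee_rot: [2.8, 1.571, -1.952]
force: [0.1, 0.0, -0.5]
width: 0.0879
```

Emit:
play_rows --steps '[{"gripper": 1, "tx": 0.1, "ty": -0.4, "tz": 0.9, "ax": 0, "ay": 0, "az": 0}, {"gripper": 1, "tx": 0.1, "ty": -0.4, "tz": 0.9, "ax": 0, "ay": 0, "az": 0}, {"gripper": 1, "tx": 0.1, "ty": -0.4, "tz": 0.9, "ax": 0, "ay": 0, "az": 0}, {"gripper": 1, "tx": 0.1, "ty": -0.4, "tz": 0.9, "ax": 0, "ay": 0, "az": 0}, {"gripper": 1, "tx": 0.1, "ty": -0.4, "tz": 0.9, "ax": 0, "ay": 0, "az": 0}, {"gripper": 1, "tx": 0.1, "ty": -0.4, "tz": 0.9, "ax": 0, "ay": 0, "az": 0}, {"gripper": 1, "tx": 0.1, "ty": -0.4, "tz": 0.9, "ax": 0, "ay": 0, "az": 0}, {"gripper": 1, "tx": 0.1, "ty": -0.4, "tz": 0.9, "ax": 0, "ay": 0, "az": 0}, {"gripper": 1, "tx": 0.1, "ty": -0.4, "tz": 0.9, "ax": 0, "ay": 0, "az": 0}, {"gripper": 1, "tx": 0.1, "ty": -0.4, "tz": 0.9, "ax": 0, "ay": 0, "az": 0}, {"gripper": 1, "tx": 0.1, "ty": -0.4, "tz": 0.9, "ax": 0, "ay": 0, "az": 0}, {"gripper": 1, "tx": 0.1, "ty": -0.4, "tz": 0.9, "ax": 0, "ay": 0, "az": 0}, {"gripper": 1, "tx": 0.1, "ty": -0.4, "tz": 0.9, "ax": 0, "ay": 0, "az": 0}, {"gripper": 1, "tx": 0.1, "ty": -0.4, "tz": 0.9, "ax": 0, "ay": 0, "az": 0}, {"gripper": 1, "tx": 0.1, "ty": -0.4, "tz": 0.9, "ax": 0, "ay": 0, "az": 0}, {"gripper": 1, "tx": 0.1, "ty": -0.4, "tz": 0.9, "ax": 0, "ay": 0, "az": 0}, {"gripper": 1, "tx": 0.1, "ty": -0.4, "tz": 0.9, "ax": 0, "ay": 0, "az": 0}, {"gripper": 1, "tx": 0.1, "ty": -0.4, "tz": 0.9, "ax": 0, "ay": 0, "az": 0}, {"gripper": 1, "tx": 0.1, "ty": -0.4, "tz": 0.9, "ax": 0, "ay": 0, "az": 0}, {"gripper": 1, "tx": 0.1, "ty": -0.4, "tz": 0.9, "ax": 0, "ay": 0, "az": 0}]'

```text
t: 3.28
eef_pos: [0.4892, -0.1733, 0.3423]
ee_rot: [-1.6, 1.57, -0.064]
force: [1.0, -0.7, 0.1]
width: 0.0879
```

```bash
cat > look.py <<'E'
import sys
from mv import *
s=telemetry.get_state(); im=optics.grab_frame('wrist'); n=sys.argv[1]; cv2.imwrite(f'pics/{n}.png',im[:,:,::-1])
np.save(n+'.npy',np.r_[s['eef_pos'],s['ee_rot']])
E
python3 look.py w2
python3 - <<'E'
from mv import *
plan([.532,-.084,.33],np.pi/2-.035)
s=telemetry.get_state();print(proj(cal('wrist',s),[[.532,-.084,.115],[.565,-.085,.0],[.6155,-.03,.085],[.413,.173,.042]]).round(0))
E
```

```text
t 3.33 pos [ 0.4908 -0.171   0.342 ] zdir [0.034 0.999 0.   ] zyaw 1.5367 ydir [-0.999  0.034 -0.001] w 0.0876 F [ 2.2  2.6 -0.4] q6 -1.65
turn units [0.009 0.004 0.012] shift units cur [ 0.482 -1.529  3.535] after turn [ 0.478 -1.526  3.537]
[[437. 268.]
 [397. 248.]
 [477. 333.]
 [684. 103.]]
```

View pics/w2.png

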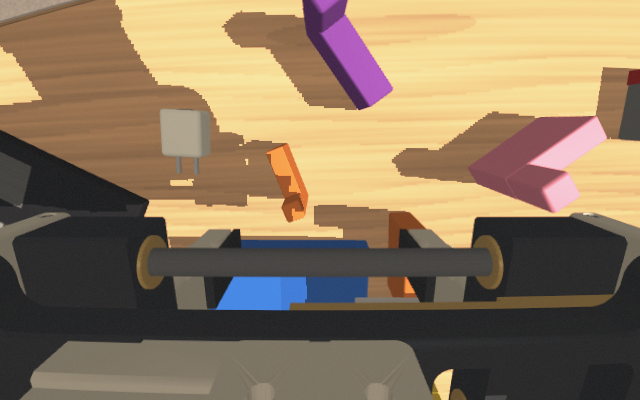

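Emit:
play_rows --steps '[{"gripper": 1, "tx": 0, "ty": -0.9, "tz": 0.7, "ax": 0, "ay": 0, "az": 0}, {"gripper": 1, "tx": 0, "ty": -0.9, "tz": 0.7, "ax": 0, "ay": 0, "az": 0}, {"gripper": 1, "tx": 0, "ty": -0.9, "tz": 0.7, "ax": 0, "ay": 0, "az": 0}, {"gripper": 1, "tx": 0, "ty": -0.9, "tz": 0.7, "ax": 0, "ay": 0, "az": 0}, {"gripper": 1, "tx": 0, "ty": -0.9, "tz": 0.7, "ax": 0, "ay": 0, "az": 0}, {"gripper": 1, "tx": 0, "ty": 0, "tz": 0, "ax": 0, "ay": 0, "az": 0}, {"gripper": 1, "tx": 0, "ty": 0, "tz": 0, "ax": 0, "ay": 0, "az": 0}]'

```text
t: 3.92
eef_pos: [0.6052, -0.0901, 0.3415]
ee_rot: [1.707, 1.57, -3.039]
force: [-1.0, 0.6, -0.6]
width: 0.0876
```

```bash
python3 look.py w3
python3 - <<'E'
from mv import *
plan([.532,-.084,.33],np.pi/2-.035)
s=telemetry.get_state();print(proj(cal('wrist',s),[[.532,-.084,.115],[.565,-.085,.0],[.6155,-.03,.085],[.413,.173,.042]]).round(0))
E
```

```text
t 3.97 pos [ 0.6044 -0.0907  0.3417] zdir [ 0.034  0.999 -0.   ] zyaw 1.5365 ydir [-0.999  0.034  0.001] w 0.0877 F [-0.6 -0.8 -0.3] q6 -1.78
turn units [ 0.007 -0.001 -0.009] shift units cur [0.47  2.903 0.167] after turn [0.467 2.903 0.165]
[[326. 115.]
 [324. 151.]
 [394. 220.]
 [624. -34.]]
```

View pics/w3.png

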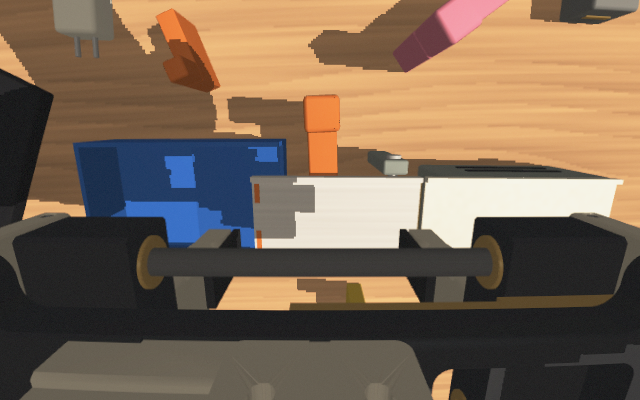

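Run:
```python
from mv import *
a=np.load('w3.npy'); c=cal('wrist',dict(eef_pos=a[:3],ee_rot=a[3:]))
for u,z in [((304,96),.115),((339,96),.115),((321.5,114),.115),((310,174),.071),((338,173),.071),((252,179),.085),((421,179),.085),((618,182),.085),((76,144),.06),((285,140),.06)]: print(u,onz(c,u,z).round(4))
# triangulate post centre top(445,293 crop) , wrist
ct=cal('top'); uv=(np.array([445,293])+.5)/3.8-.5+[270,130]
print(tri([(ct,uv),(c,(321.5,114))]))
plan([.533,-.087,.260],np.pi/2-.035)
```

```text
(304, 96) [ 0.5204 -0.0975  0.115 ]
(339, 96) [ 0.5212 -0.0748  0.115 ]
(321.5, 114) [ 0.5321 -0.0865  0.115 ]
(310, 174) [ 0.5787 -0.0974  0.071 ]
(338, 173) [ 0.5787 -0.0741  0.071 ]
(252, 179) [ 0.5789 -0.1428  0.085 ]
(421, 179) [ 0.5833 -0.0092  0.085 ]
(618, 182) [0.5907 0.1559 0.085 ]
(76, 144) [ 0.5466 -0.3006  0.06  ]
(285, 140) [ 0.5507 -0.1177  0.06  ]
(array([ 0.53181825, -0.08646335,  0.10454808]), [np.float64(1.1877675093136773e-06), np.float64(1.1877675092763884e-06)])
t 3.97 pos [ 0.6044 -0.0907  0.3417] zdir [ 0.034  0.999 -0.   ] zyaw 1.5365 ydir [-0.999  0.034  0.001] w 0.0877 F [-0.6 -0.8 -0.3] q6 -1.78
turn units [ 0.007 -0.001 -0.009] shift units cur [3.27  2.856 0.049] after turn [3.267 2.859 0.046]
```

Emit:
play_rows --newtons 25 --steps '[{"gripper": 1, "tx": 0, "ty": 0.97, "tz": 0.02, "ax": 0, "ay": 0, "az": 0}, {"gripper": 1, "tx": 0, "ty": 0.97, "tz": 0.02, "ax": 0, "ay": 0, "az": 0}, {"gripper": 1, "tx": 0, "ty": 0.96, "tz": 0.02, "ax": 0, "ay": 0, "az": 0}, {"gripper": 1, "tx": 0.6, "ty": 0, "tz": 0, "ax": 0, "ay": 0, "az": 0}, {"gripper": 1, "tx": 0.8, "ty": 0, "tz": 0, "ax": 0, "ay": 0, "az": 0}, {"gripper": 1, "tx": 0.8, "ty": 0, "tz": 0, "ax": 0, "ay": 0, "az": 0}, {"gripper": 1, "tx": 0.6, "ty": 0, "tz": 0, "ax": 0, "ay": 0, "az": 0}, {"gripper": 1, "tx": 0.4, "ty": 0, "tz": 0, "ax": 0, "ay": 0, "az": 0}, {"gripper": 1, "tx": 0, "ty": 0, "tz": 0, "ax": 0, "ay": 0, "az": 0}, {"gripper": 1, "tx": 0, "ty": 0, "tz": 0, "ax": 0, "ay": 0, "az": 0}]'

```text
t: 4.8
eef_pos: [0.5317, -0.0873, 0.2623]
ee_rot: [2.138, 1.57, -2.609]
force: [0.4, -0.1, 0.4]
width: 0.0879
```

```bash
python3 look.py w4
python3 - <<'E'
from mv import *
plan([.532,-.0865,.260],np.pi/2-.038)
E
```

```text
t 4.85 pos [ 0.5321 -0.0872  0.2629] zdir [ 0.035  0.999 -0.   ] zyaw 1.5358 ydir [-0.999  0.035 -0.001] w 0.0877 F [0.8 0.2 0.2] q6 -1.81
turn units [ 0.028 -0.001  0.008] shift units cur [0.118 0.005 0.027] after turn [0.118 0.005 0.027]
```

View pics/w4.png

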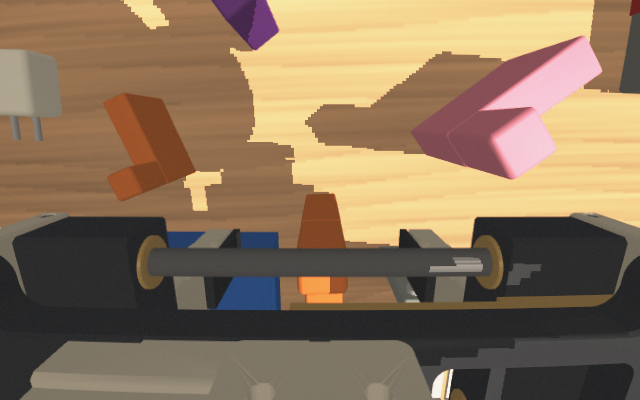

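Emit:
play_rows --newtons 25 --steps '[{"gripper": 0.15, "tx": 0.1, "ty": 0, "tz": 0, "ax": 0, "ay": 0, "az": 0}, {"gripper": 0.15, "tx": 0, "ty": 0, "tz": 0, "ax": 0, "ay": 0, "az": 0}, {"gripper": 0.15, "tx": 0, "ty": 0, "tz": 0, "ax": 0, "ay": 0, "az": 0}, {"gripper": 0.15, "tx": 0, "ty": 0, "tz": 0, "ax": 0, "ay": 0, "az": 0}, {"gripper": 0.15, "tx": 0, "ty": 0, "tz": 0, "ax": 0, "ay": 0, "az": 0}, {"gripper": 0.15, "tx": 0, "ty": 0, "tz": 0, "ax": 0, "ay": 0, "az": 0}]'

```text
t: 5.35
eef_pos: [0.532, -0.0869, 0.2598]
ee_rot: [-1.311, 1.57, 0.225]
force: [0.7, -0.0, 0.2]
width: 0.0532
```

Emit:
play_rows --newtons 25 --steps '[{"gripper": 0.15, "tx": 0, "ty": 0, "tz": 0, "ax": 0, "ay": 0, "az": 0}, {"gripper": 0.15, "tx": 0, "ty": 0, "tz": 0, "ax": 0, "ay": 0, "az": 0}, {"gripper": 0.15, "tx": 0, "ty": 0, "tz": 0, "ax": 0, "ay": 0, "az": 0}, {"gripper": 0.15, "tx": 0, "ty": 0, "tz": 0, "ax": 0, "ay": 0, "az": 0}, {"gripper": 0.15, "tx": 0, "ty": 0, "tz": 0, "ax": 0, "ay": 0, "az": 0}, {"gripper": 0.15, "tx": 0, "ty": 0, "tz": 0, "ax": 0, "ay": 0, "az": 0}]'

```text
t: 5.85
eef_pos: [0.5319, -0.0869, 0.2596]
ee_rot: [-0.306, 1.571, 1.23]
force: [0.4, 0.8, -1.0]
width: 0.024
```

Emit:
play_rows --newtons 25 --steps '[{"gripper": 0.15, "tx": 0, "ty": 0.1, "tz": 0, "ax": 0, "ay": 0, "az": 0}, {"gripper": 0.15, "tx": 0, "ty": 0.3, "tz": 0, "ax": 0, "ay": 0, "az": 0}, {"gripper": 0.15, "tx": 0, "ty": 0.3, "tz": 0, "ax": 0, "ay": 0, "az": 0}, {"gripper": 0.15, "tx": 0, "ty": 0.3, "tz": 0, "ax": 0, "ay": 0, "az": 0}, {"gripper": 0.15, "tx": 0, "ty": 0.3, "tz": 0, "ax": 0, "ay": 0, "az": 0}, {"gripper": 0.15, "tx": 0, "ty": 0.3, "tz": 0, "ax": 0, "ay": 0, "az": 0}, {"gripper": 0.15, "tx": 0, "ty": 0.3, "tz": 0, "ax": 0, "ay": 0, "az": 0}, {"gripper": 0.15, "tx": 0, "ty": 0.3, "tz": 0, "ax": 0, "ay": 0, "az": 0}, {"gripper": 0.15, "tx": 0, "ty": 0.3, "tz": 0, "ax": 0, "ay": 0, "az": 0}, {"gripper": 0.15, "tx": 0, "ty": 0.2, "tz": 0, "ax": 0, "ay": 0, "az": 0}, {"gripper": 0.15, "tx": 0, "ty": 0.1, "tz": 0, "ax": 0, "ay": 0, "az": 0}, {"gripper": 0.15, "tx": 0, "ty": 0, "tz": 0, "ax": 0, "ay": 0, "az": 0}, {"gripper": 0.15, "tx": 0, "ty": 0, "tz": 0, "ax": 0, "ay": 0, "az": 0}, {"gripper": 0.15, "tx": 0, "ty": 0, "tz": 0, "ax": 0, "ay": 0, "az": 0}]'

```text
t: 7.02
eef_pos: [0.4623, -0.0844, 0.2596]
ee_rot: [-2.276, 1.571, -0.74]
force: [-0.1, -0.2, -0.8]
width: 0.0232
```

```bash
cat > cam.py <<'E'
import sys
from h import *
n,l,t,r,b,k,f=sys.argv[1:]; crop(optics.grab_frame(n),int(l),int(t),int(r),int(b),float(k),f)
print(telemetry.get_state()['t'])
E
python3 cam.py top 270 130 480 280 3.8 pics/t5.png;python3 cam.py scene 150 150 400 350 3.2 pics/s5.png
```

```text
7.0667
7.1167
```

View pics/s5.png

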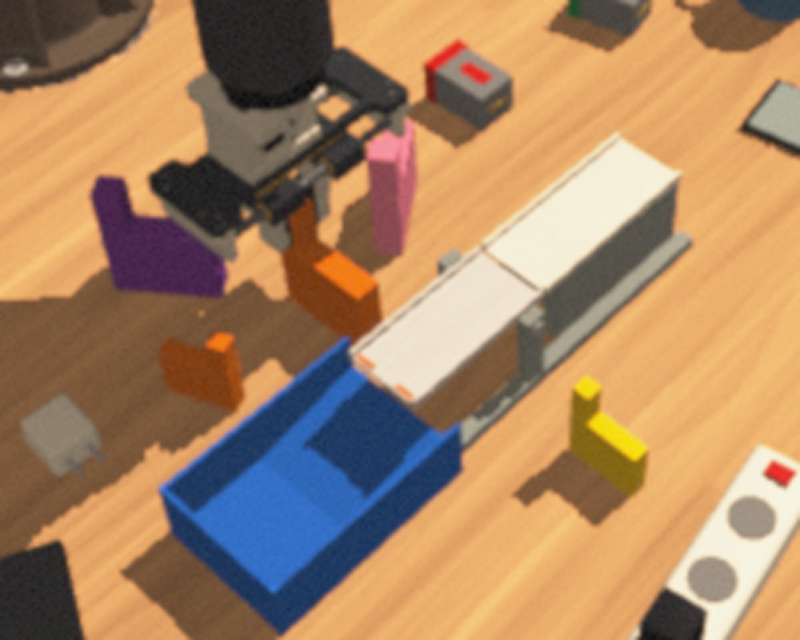

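Emit:
play_rows --steps '[{"gripper": 0.55, "tx": 0, "ty": 0, "tz": 0, "ax": 0, "ay": 0, "az": 0}, {"gripper": 0.55, "tx": 0, "ty": 0, "tz": 0, "ax": 0, "ay": 0, "az": 0}, {"gripper": 0.55, "tx": 0, "ty": 0, "tz": 0, "ax": 0, "ay": 0, "az": 0}, {"gripper": 0.55, "tx": 0, "ty": 0, "tz": 0, "ax": 0, "ay": 0, "az": 0}, {"gripper": 0.55, "tx": 0, "ty": 0, "tz": 0, "ax": 0, "ay": 0, "az": 0}, {"gripper": 0.55, "tx": -0.3, "ty": 0, "tz": 0, "ax": 0, "ay": 0, "az": 0}, {"gripper": 0.55, "tx": -0.6, "ty": 0, "tz": 0, "ax": 0, "ay": 0, "az": 0}, {"gripper": 0.55, "tx": -0.8, "ty": 0, "tz": 0, "ax": 0, "ay": 0, "az": 0}, {"gripper": 0.55, "tx": -0.8, "ty": 0, "tz": 0, "ax": 0, "ay": 0, "az": 0}, {"gripper": 0.55, "tx": -0.7, "ty": 0, "tz": 0, "ax": 0, "ay": 0, "az": 0}, {"gripper": 0.55, "tx": -0.5, "ty": 0, "tz": 0, "ax": 0, "ay": 0, "az": 0}]'

```text
t: 8.03
eef_pos: [0.4621, -0.0845, 0.3546]
ee_rot: [-1.467, 1.568, 0.069]
force: [0.0, 1.1, -0.5]
width: 0.0484
```

Run:
```python
from mv import *
plan([.413,.1735,.35],np.pi/2-.047)
plan([.46,.1735,.35],np.pi/2-.047)
```

```text
t 8.03 pos [ 0.4621 -0.0845  0.3546] zdir [0.035 0.999 0.   ] zyaw 1.5361 ydir [-0.999  0.035 -0.002] w 0.0484 F [ 0.   1.1 -0.5] q6 -1.85
turn units [0.118 0.002 0.022] shift units cur [ 0.18   2.323 10.246] after turn [ 0.183  2.449 10.216]
t 8.03 pos [ 0.4621 -0.0845  0.3546] zdir [0.035 0.999 0.   ] zyaw 1.5361 ydir [-0.999  0.035 -0.002] w 0.0484 F [ 0.   1.1 -0.5] q6 -1.85
turn units [0.118 0.002 0.022] shift units cur [ 0.185  0.444 10.311] after turn [ 0.183  0.571 10.305]
```

Emit:
play_rows --steps '[{"gripper": 1, "tx": 0, "ty": -0.02, "tz": 0.9, "ax": 0.1, "ay": 0, "az": 0}, {"gripper": 1, "tx": 0, "ty": -0.02, "tz": 0.9, "ax": 0, "ay": 0, "az": 0}, {"gripper": 1, "tx": 0, "ty": -0.02, "tz": 0.9, "ax": 0, "ay": 0, "az": 0}, {"gripper": 1, "tx": 0, "ty": -0.02, "tz": 0.9, "ax": 0, "ay": 0, "az": 0}, {"gripper": 1, "tx": 0, "ty": -0.02, "tz": 0.9, "ax": 0, "ay": 0, "az": 0}, {"gripper": 1, "tx": 0, "ty": -0.02, "tz": 0.9, "ax": 0, "ay": 0, "az": 0}, {"gripper": 1, "tx": 0, "ty": -0.02, "tz": 0.9, "ax": 0, "ay": 0, "az": 0}, {"gripper": 1, "tx": 0, "ty": -0.02, "tz": 0.9, "ax": 0, "ay": 0, "az": 0}, {"gripper": 1, "tx": 0, "ty": -0.02, "tz": 0.9, "ax": 0, "ay": 0, "az": 0}, {"gripper": 1, "tx": 0, "ty": -0.02, "tz": 0.9, "ax": 0, "ay": 0, "az": 0}, {"gripper": 1, "tx": 0, "ty": -0.02, "tz": 0.9, "ax": 0, "ay": 0, "az": 0}, {"gripper": 1, "tx": 0, "ty": -0.02, "tz": 0.4, "ax": 0, "ay": 0, "az": 0}, {"gripper": 1, "tx": 0, "ty": 0, "tz": 0, "ax": 0, "ay": 0, "az": 0}, {"gripper": 1, "tx": 0, "ty": 0, "tz": 0, "ax": 0, "ay": 0, "az": 0}]'

```text
t: 9.2
eef_pos: [0.4793, 0.1726, 0.3523]
ee_rot: [2.308, 1.57, -2.449]
force: [0.3, -1.4, 0.2]
width: 0.0875
```

```bash
python3 look.py w5
python3 - <<'E'
from mv import *
plan([.413,.1735,.35],np.pi/2-.047)
E
python3 cam.py top 270 130 480 280 3.8 pics/t6.png
```

```text
t 9.25 pos [0.4792 0.1721 0.3523] zdir [ 0.045  0.999 -0.   ] zyaw 1.5256 ydir [-0.999  0.045  0.   ] w 0.0877 F [ 0.1 -0.  -0.7] q6 -2.35
turn units [ 0.017 -0.002 -0.003] shift units cur [ 0.092  2.648 -0.062] after turn [ 0.091  2.648 -0.067]
9.3
```

View pics/w5.png

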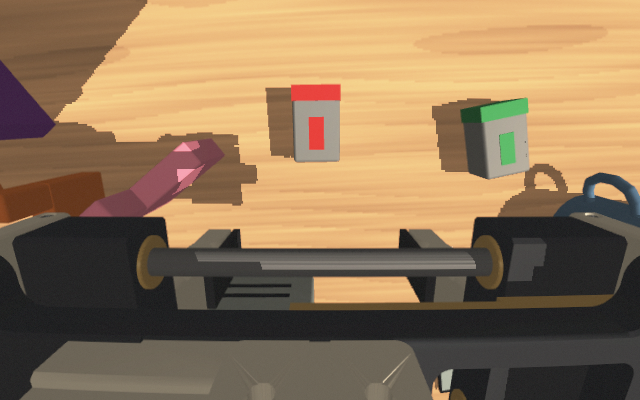

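View pics/t6.png

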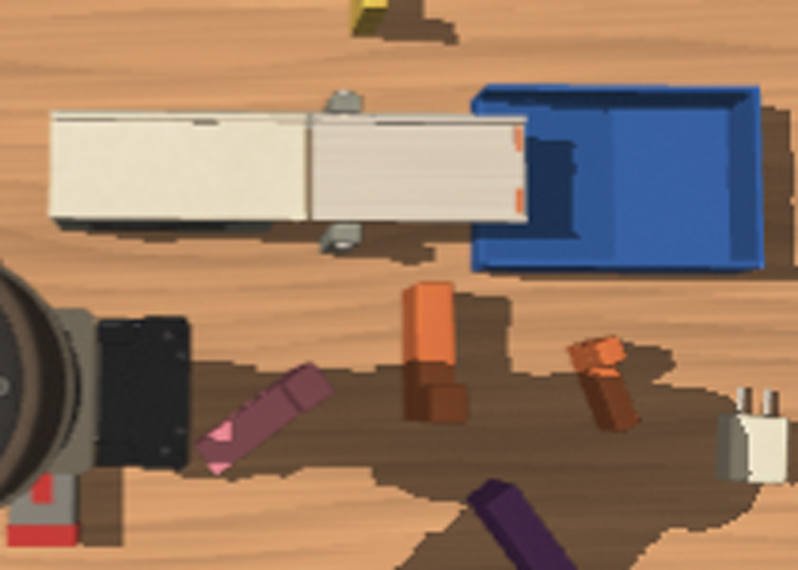

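Run:
```python
from mv import *
a=np.load('w5.npy'); c=cal('wrist',dict(eef_pos=a[:3],ee_rot=a[3:]))
P=[onz(c,u,.042) for u in [(291,85),(340,85),(339.5,158),(293.5,158)]]
for p in P: print(p.round(4))
m=np.mean(P,0);print(m, 'yaw', np.arctan2(*( (P[0]-P[3])[[1,0]]))) 
ct=cal('top'); uv=(np.array([42.5,492])+.5)/3.8-.5+[270,130]; print('top',onz(ct,uv,.042))
print(tri([(c,(316.5,118)),(ct,uv)]), telemetry.get_state()['q'].round(2))
```

```text
[0.3773 0.151  0.042 ]
[0.3793 0.1952 0.042 ]
[0.4452 0.1928 0.042 ]
[0.4432 0.1491 0.042 ]
[0.41124386 0.17204215 0.042     ] yaw 3.1120725120745405
top [0.41284439 0.17167028 0.042     ]
(array([0.40894818, 0.17330443, 0.01102177]), [np.float64(0.0023480910392127364), np.float64(0.0023480910392126826)]) [ 0.73  0.13 -0.42 -0.   -1.02 -2.35]
```

Emit:
play_rows --newtons 25 --steps '[{"gripper": 1, "tx": 0, "ty": 0.9, "tz": -0.04, "ax": 0, "ay": 0, "az": 0}, {"gripper": 1, "tx": 0, "ty": 0.9, "tz": -0.04, "ax": 0, "ay": 0, "az": 0}, {"gripper": 1, "tx": 0.3, "ty": 0.88, "tz": -0.04, "ax": 0, "ay": 0, "az": 0}, {"gripper": 1, "tx": 0.8, "ty": 0, "tz": 0, "ax": 0, "ay": 0, "az": 0}, {"gripper": 1, "tx": 0.8, "ty": 0, "tz": 0, "ax": 0, "ay": 0, "az": 0}, {"gripper": 1, "tx": 0.8, "ty": 0, "tz": 0, "ax": 0, "ay": 0, "az": 0}, {"gripper": 1, "tx": 0.8, "ty": 0, "tz": 0, "ax": 0, "ay": 0, "az": 0}, {"gripper": 1, "tx": 0.8, "ty": 0, "tz": 0, "ax": 0, "ay": 0, "az": 0}, {"gripper": 1, "tx": 0.8, "ty": 0, "tz": 0, "ax": 0, "ay": 0, "az": 0}, {"gripper": 1, "tx": 0.8, "ty": 0, "tz": 0, "ax": 0, "ay": 0, "az": 0}, {"gripper": 1, "tx": 0.4, "ty": 0, "tz": 0, "ax": 0, "ay": 0, "az": 0}, {"gripper": 1, "tx": 0.23, "ty": 0, "tz": 0, "ax": 0, "ay": 0, "az": 0}, {"gripper": 1, "tx": 0, "ty": 0, "tz": 0, "ax": 0, "ay": 0, "az": 0}, {"gripper": 1, "tx": 0, "ty": 0, "tz": 0, "ax": 0, "ay": 0, "az": 0}]'

```text
t: 10.47
eef_pos: [0.4126, 0.1722, 0.1892]
ee_rot: [-2.389, 1.571, -0.864]
force: [-0.3, -0.4, 0.2]
width: 0.0875
```

```bash
python3 - <<'E'
from mv import *
plan([.412,.172,.189],np.pi/2-.043)
E
python3 cam.py scene 200 100 360 220 5 pics/s6.png
```

```text
t 10.47 pos [0.4126 0.1722 0.1892] zdir [ 0.046  0.999 -0.   ] zyaw 1.5249 ydir [-0.999  0.046 -0.   ] w 0.0875 F [-0.3 -0.4  0.2] q6 -2.46
turn units [-0.028 -0.001  0.001] shift units cur [ 0.01   0.022 -0.01 ] after turn [ 0.01   0.022 -0.01 ]
10.5167
```

View pics/s6.png

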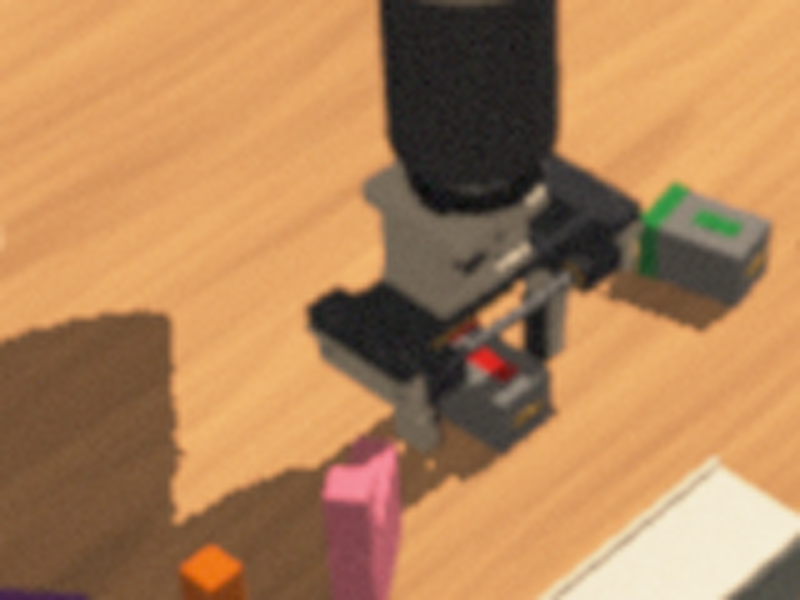

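Fingers straddle the red-marked pack. Close and lift.

Emit:
play_rows --newtons 25 --steps '[{"gripper": 0.3, "tx": 0, "ty": 0, "tz": 0, "ax": 0, "ay": 0, "az": 0}, {"gripper": 0.3, "tx": 0, "ty": 0, "tz": 0, "ax": 0, "ay": 0, "az": 0}, {"gripper": 0.3, "tx": 0, "ty": 0, "tz": 0, "ax": 0, "ay": 0, "az": 0}, {"gripper": 0.3, "tx": 0, "ty": 0, "tz": 0, "ax": 0, "ay": 0, "az": 0}, {"gripper": 0.3, "tx": 0, "ty": 0, "tz": 0, "ax": 0, "ay": 0, "az": 0}, {"gripper": 0.3, "tx": 0, "ty": 0, "tz": 0, "ax": 0, "ay": 0, "az": 0}, {"gripper": 0.3, "tx": 0, "ty": 0, "tz": 0, "ax": 0, "ay": 0, "az": 0}, {"gripper": 0.3, "tx": 0, "ty": 0, "tz": 0, "ax": 0, "ay": 0, "az": 0}, {"gripper": 0.3, "tx": 0, "ty": 0, "tz": 0, "ax": 0, "ay": 0, "az": 0}, {"gripper": 0.3, "tx": 0, "ty": 0, "tz": 0, "ax": 0, "ay": 0, "az": 0}]'

```text
t: 11.35
eef_pos: [0.4123, 0.1726, 0.1889]
ee_rot: [2.545, 1.571, -2.212]
force: [0.0, -0.6, 1.6]
width: 0.0442
```

Emit:
play_rows --newtons 25 --steps '[{"gripper": 0.3, "tx": -0.3, "ty": 0, "tz": 0, "ax": 0, "ay": 0, "az": 0}, {"gripper": 0.3, "tx": -0.7, "ty": 0, "tz": 0, "ax": 0, "ay": 0, "az": 0}, {"gripper": 0.3, "tx": -0.8, "ty": 0, "tz": 0, "ax": 0, "ay": 0, "az": 0}, {"gripper": 0.3, "tx": -0.8, "ty": 0, "tz": 0, "ax": 0, "ay": 0, "az": 0}, {"gripper": 0.3, "tx": -0.8, "ty": 0, "tz": 0, "ax": 0, "ay": 0, "az": 0}, {"gripper": 0.3, "tx": -0.8, "ty": 0, "tz": 0, "ax": 0, "ay": 0, "az": 0}, {"gripper": 0.3, "tx": -0.7, "ty": 0, "tz": 0, "ax": 0, "ay": 0, "az": 0}, {"gripper": 0.3, "tx": -0.6, "ty": 0, "tz": 0, "ax": 0, "ay": 0, "az": 0}]'

```text
t: 12.02
eef_pos: [0.4121, 0.1723, 0.3281]
ee_rot: [-0.541, 1.57, 0.985]
force: [0.2, 0.1, -2.3]
width: 0.0436
```

Run:
```python
from mv import *
# ledge point y=115 mm in unit
U=np.array([.6155,-.0297]);w=-.04
for y in (110,):
    p=U+[ -np.sin(w)*y/1000, np.cos(w)*y/1000]; print(p)
plan([*p,.31],np.pi-.04)
```

```text
[0.61989883 0.08021201]
t 12.02 pos [0.4121 0.1723 0.3281] zdir [0.046 0.999 0.001] zyaw 1.5252 ydir [-0.999  0.046 -0.   ] w 0.0436 F [ 0.2  0.1 -2.3] q6 -2.46
turn units [-1.5053e+01  2.0000e-03  9.0000e-03] shift units cur [ 0.725 -8.47  -3.301] after turn [ 0.724  3.347 -8.452]
```

```bash
sed -e 's#np.array(a)/3.8+#(np.array(a)+.5)/3.8-.5+#; s#np.array(a)/3.2+#(np.array(a)+.5)/3.2-.5+#' fit.py > fit2.py
python3 - <<'E'
s=open('fit2.py').read()
s=s.replace('t=lambda','a=np.load("w3.npy");C["w"]=cal("wrist",dict(eef_pos=a[:3],ee_rot=a[3:]))\nt=lambda',1)
s=s.replace('U=fit([','U=fit([("w",(-34,-115,85),(252,179)),("w",(-34,190,85),(618,182)),("w",(-60,-275,60),(76,144)),')
open('fit2.py','w').write(s)
E
python3 fit2.py
```

```text
[ 0.6172 -0.0304 -0.0408 -0.0033]
[[-0.5, -1.1], [1.8, -0.6], [0.5, -0.8], [0.2, -1.1], [-0.4, -0.8], [0.2, -0.3], [-0.5, -0.9], [-0.2, -0.7], [-0.4, -0.9], [-0.1, 0.3], [0.5, 0.1], [-0.6, 1.0], [1.8, 1.5], [-1.7, 0.8], [-1.0, 3.0]]
[ 0.5649 -0.0844 -0.0175 -0.    ]
[[-1.2, -0.6], [-0.1, -0.7], [-0.4, 0.3], [0.1, -0.4], [-1.3, 0.9], [-1.1, 0.6], [0.4, -0.1], [-0.1, -1.3]]
[ 0.4134  0.1729 -0.0469 -0.0054]
[[-0.2, -0.4], [0.0, -0.6], [-0.7, 0.1], [-0.5, -0.2], [-0.5, -0.4], [-1.0, 0.9], [0.4, -1.4], [-0.9, 1.1]]
stop in unit [-0.05010606 -0.05607921] spent [-0.21193126  0.19479372]
```

Emit:
play_rows --newtons 25 --steps '[{"gripper": 0.3, "tx": 0, "ty": -0.53, "tz": -0.22, "ax": 0, "ay": 0, "az": 0}, {"gripper": 0.3, "tx": 0, "ty": -0.8, "tz": -0.3, "ax": 0, "ay": 0, "az": 0}, {"gripper": 0.3, "tx": 0, "ty": -0.8, "tz": -0.3, "ax": 0, "ay": 0, "az": 0}, {"gripper": 0.3, "tx": 0, "ty": -0.8, "tz": -0.3, "ax": 0, "ay": 0, "az": 0}, {"gripper": 0.3, "tx": 0, "ty": -0.8, "tz": -0.3, "ax": 0, "ay": 0, "az": 0}, {"gripper": 0.3, "tx": 0, "ty": -0.8, "tz": -0.3, "ax": 0, "ay": 0, "az": 0}, {"gripper": 0.3, "tx": 0, "ty": -0.8, "tz": -0.3, "ax": 0, "ay": 0, "az": 0}, {"gripper": 0.3, "tx": 0, "ty": -0.8, "tz": -0.3, "ax": 0, "ay": 0, "az": 0}, {"gripper": 0.3, "tx": 0, "ty": -0.8, "tz": -0.3, "ax": 0, "ay": 0, "az": 0}, {"gripper": 0.3, "tx": 0, "ty": -0.8, "tz": -0.3, "ax": 0, "ay": 0, "az": 0}, {"gripper": 0.3, "tx": 0, "ty": -0.8, "tz": -0.3, "ax": 0, "ay": 0, "az": 0}, {"gripper": 0.3, "tx": 0, "ty": 0, "tz": 0, "ax": 0, "ay": 0, "az": 0}]'

```text
t: 13.02
eef_pos: [0.6242, 0.0812, 0.3259]
ee_rot: [2.958, 1.57, -1.801]
force: [0.4, 1.1, -2.0]
width: 0.0442
```

Emit:
play_rows --newtons 25 --steps '[{"gripper": 0.3, "tx": 0, "ty": 0, "tz": 0, "ax": -0.5, "ay": 0, "az": 0}, {"gripper": 0.3, "tx": 0, "ty": 0, "tz": 0, "ax": -0.9, "ay": 0, "az": 0}, {"gripper": 0.3, "tx": 0, "ty": 0, "tz": 0, "ax": -0.9, "ay": 0, "az": 0}, {"gripper": 0.3, "tx": 0, "ty": 0, "tz": 0, "ax": -0.9, "ay": 0, "az": 0}, {"gripper": 0.3, "tx": 0, "ty": 0, "tz": 0, "ax": -0.9, "ay": 0, "az": 0}, {"gripper": 0.3, "tx": 0, "ty": 0, "tz": 0, "ax": -0.9, "ay": 0, "az": 0}, {"gripper": 0.3, "tx": 0, "ty": 0, "tz": 0, "ax": -0.9, "ay": 0, "az": 0}, {"gripper": 0.3, "tx": 0, "ty": 0, "tz": 0, "ax": -0.9, "ay": 0, "az": 0}, {"gripper": 0.3, "tx": 0, "ty": 0, "tz": 0, "ax": -0.9, "ay": 0, "az": 0}, {"gripper": 0.3, "tx": 0, "ty": 0, "tz": 0, "ax": -0.9, "ay": 0, "az": 0}, {"gripper": 0.3, "tx": 0, "ty": 0, "tz": 0, "ax": -0.9, "ay": 0, "az": 0}, {"gripper": 0.3, "tx": 0, "ty": 0, "tz": 0, "ax": -0.9, "ay": 0, "az": 0}, {"gripper": 0.3, "tx": 0, "ty": 0, "tz": 0, "ax": -0.9, "ay": 0, "az": 0}, {"gripper": 0.3, "tx": 0, "ty": 0, "tz": 0, "ax": -0.9, "ay": 0, "az": 0}, {"gripper": 0.3, "tx": 0, "ty": 0, "tz": 0, "ax": -0.9, "ay": 0, "az": 0}, {"gripper": 0.3, "tx": 0, "ty": 0, "tz": 0, "ax": -0.9, "ay": 0, "az": 0}, {"gripper": 0.3, "tx": 0, "ty": 0, "tz": 0, "ax": -0.9, "ay": 0, "az": 0}, {"gripper": 0.3, "tx": 0, "ty": 0, "tz": 0, "ax": -0.15, "ay": 0, "az": 0}, {"gripper": 0.3, "tx": 0, "ty": 0, "tz": 0, "ax": 0, "ay": 0, "az": 0}]'

```text
t: 14.6
eef_pos: [0.6213, 0.0825, 0.3265]
ee_rot: [0.092, 1.57, -3.092]
force: [0.2, 0.2, -2.9]
width: 0.0437
```

```bash
python3 - <<'E'
from mv import *
plan([.6215,.082,.275],np.pi-.04)
E
python3 look.py w7; python3 cam.py top 270 130 480 280 3.8 pics/t7.png;python3 cam.py scene 230 110 390 230 5 pics/s7.png
```

```text
t 14.6 pos [0.6213 0.0825 0.3265] zdir [-0.999  0.042  0.001] zyaw 3.0999 ydir [-0.042 -0.999  0.   ] w 0.0437 F [ 0.2  0.2 -2.9] q6 -0.48
turn units [-0.016  0.006 -0.001] shift units cur [ 2.059  0.02  -0.01 ] after turn [ 2.059  0.02  -0.009]
14.7
14.75
```

View pics/s7.png

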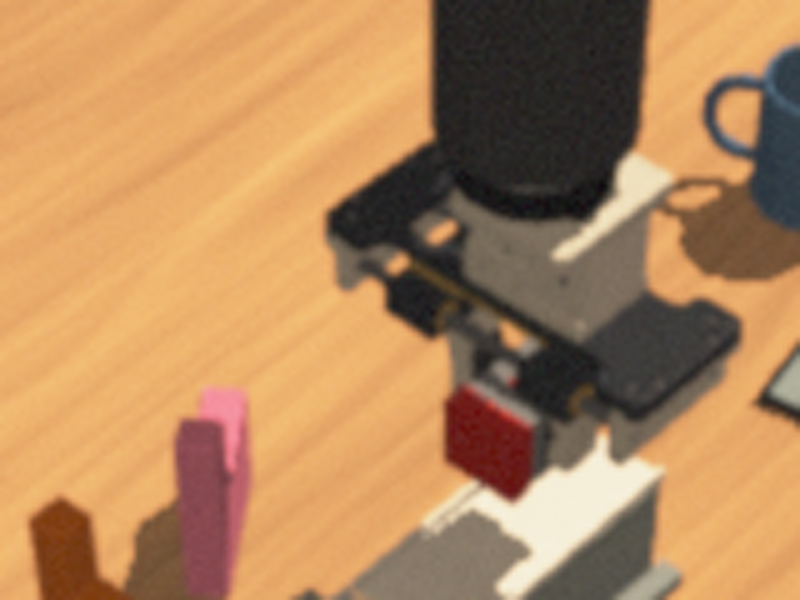

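View pics/w7.png

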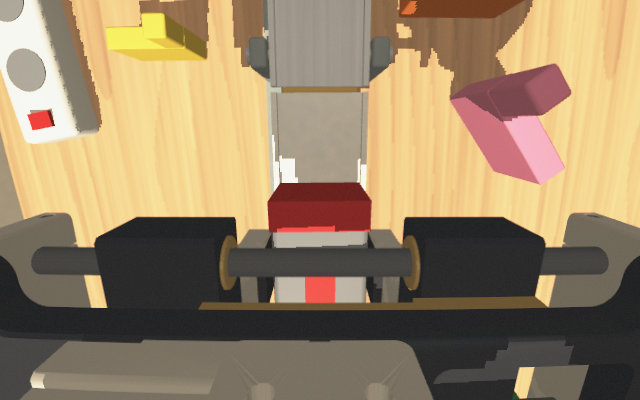

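Emit:
play_rows --steps '[{"gripper": 0.3, "tx": 0.5, "ty": 0, "tz": 0, "ax": 0, "ay": 0, "az": 0}, {"gripper": 0.3, "tx": 0.6, "ty": 0, "tz": 0, "ax": 0, "ay": 0, "az": 0}, {"gripper": 0.3, "tx": 0.5, "ty": 0, "tz": 0, "ax": 0, "ay": 0, "az": 0}, {"gripper": 0.3, "tx": 0.3, "ty": 0, "tz": 0, "ax": 0, "ay": 0, "az": 0}, {"gripper": 0.3, "tx": 0.2, "ty": 0, "tz": 0, "ax": 0, "ay": 0, "az": 0}, {"gripper": 0.3, "tx": 0.1, "ty": 0, "tz": 0, "ax": 0, "ay": 0, "az": 0}, {"gripper": 0.3, "tx": 0.04, "ty": 0, "tz": 0, "ax": 0, "ay": 0, "az": 0}, {"gripper": 0.3, "tx": 0, "ty": 0, "tz": 0, "ax": 0, "ay": 0, "az": 0}, {"gripper": 0.3, "tx": 0, "ty": 0, "tz": 0, "ax": 0, "ay": 0, "az": 0}]'

```text
t: 15.5
eef_pos: [0.622, 0.0825, 0.271]
ee_rot: [-2.806, 1.57, 0.295]
force: [0.6, 0.5, -2.6]
width: 0.044
```

```bash
python3 cam.py scene 230 110 390 230 5 pics/s8.png
```

```text
15.55
```

View pics/s8.png

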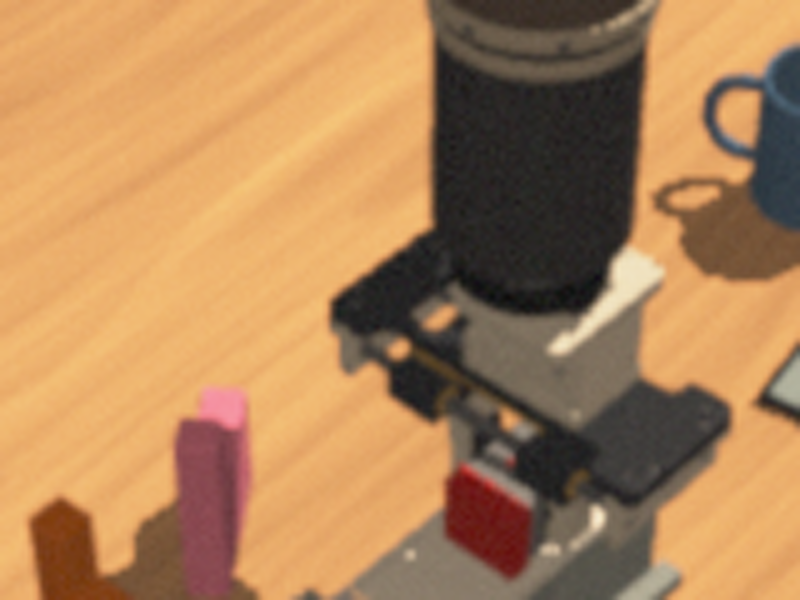

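Still hanging (~2.6 N). Lower a touch more.

Emit:
play_rows --steps '[{"gripper": 0.3, "tx": 0.06, "ty": 0, "tz": 0, "ax": 0, "ay": 0, "az": 0}, {"gripper": 0.3, "tx": 0, "ty": 0, "tz": 0, "ax": 0, "ay": 0, "az": 0}, {"gripper": 0.3, "tx": 0, "ty": 0, "tz": 0, "ax": 0, "ay": 0, "az": 0}]'

```text
t: 15.8
eef_pos: [0.6217, 0.0824, 0.269]
ee_rot: [-2.559, 1.571, 0.542]
force: [0.4, 0.3, -3.2]
width: 0.044
```

Emit:
play_rows --steps '[{"gripper": 0.3, "tx": 0.04, "ty": 0, "tz": 0, "ax": 0, "ay": 0, "az": 0}, {"gripper": 0.3, "tx": 0, "ty": 0, "tz": 0, "ax": 0, "ay": 0, "az": 0}, {"gripper": 0.3, "tx": 0, "ty": 0, "tz": 0, "ax": 0, "ay": 0, "az": 0}]'

```text
t: 16.05
eef_pos: [0.622, 0.0825, 0.269]
ee_rot: [-3.078, 1.57, 0.024]
force: [-2.0, 0.3, 4.7]
width: 0.0438
```

Emit:
play_rows --steps '[{"gripper": 0.8, "tx": 0, "ty": 0, "tz": 0, "ax": 0, "ay": 0, "az": 0}, {"gripper": 0.8, "tx": 0, "ty": 0, "tz": 0, "ax": 0, "ay": 0, "az": 0}, {"gripper": 0.8, "tx": 0, "ty": 0, "tz": 0, "ax": 0, "ay": 0, "az": 0}, {"gripper": 0.8, "tx": 0, "ty": 0, "tz": 0, "ax": 0, "ay": 0, "az": 0}, {"gripper": 0.8, "tx": 0, "ty": 0, "tz": 0, "ax": 0, "ay": 0, "az": 0}, {"gripper": 0.8, "tx": -0.3, "ty": 0, "tz": 0, "ax": 0, "ay": 0, "az": 0}, {"gripper": 0.8, "tx": -0.6, "ty": 0, "tz": 0, "ax": 0, "ay": 0, "az": 0}, {"gripper": 0.8, "tx": -0.8, "ty": 0, "tz": 0, "ax": 0, "ay": 0, "az": 0}, {"gripper": 0, "tx": -0.8, "ty": 0, "tz": 0, "ax": 0, "ay": 0, "az": 0}, {"gripper": 0, "tx": -0.8, "ty": 0, "tz": 0, "ax": 0, "ay": 0, "az": 0}, {"gripper": 0, "tx": 0, "ty": -0.8, "tz": 0, "ax": 0, "ay": 0, "az": 0}, {"gripper": 0, "tx": 0, "ty": -0.8, "tz": 0, "ax": 0, "ay": 0, "az": 0}, {"gripper": 0, "tx": 0, "ty": -0.8, "tz": 0, "ax": 0, "ay": 0, "az": 0}, {"gripper": 0, "tx": 0, "ty": -0.4, "tz": 0, "ax": 0, "ay": 0, "az": 0}, {"gripper": 0, "tx": 0, "ty": 0, "tz": 0, "ax": 0, "ay": 0, "az": 0}]'

```text
t: 17.3
eef_pos: [0.6246, 0.1542, 0.3507]
ee_rot: [-2.608, 1.57, 0.496]
force: [-0.4, 0.0, -0.2]
width: 0.029
```

```bash
python3 - <<'E'
from mv import *
plan([.6245,.152,.275],np.pi-.04)
E
python3 look.py w9;python3 cam.py scene 230 110 390 230 5 pics/s9.png
```

```text
t 17.3 pos [0.6246 0.1542 0.3507] zdir [-0.999  0.038 -0.   ] zyaw 3.1033 ydir [-0.038 -0.999 -0.   ] w 0.029 F [-0.4  0.  -0.2] q6 -0.58
turn units [ 0.016 -0.004  0.003] shift units cur [3.03  0.089 0.004] after turn [3.03e+00 8.80e-02 2.00e-03]
17.4
```

View pics/s9.png

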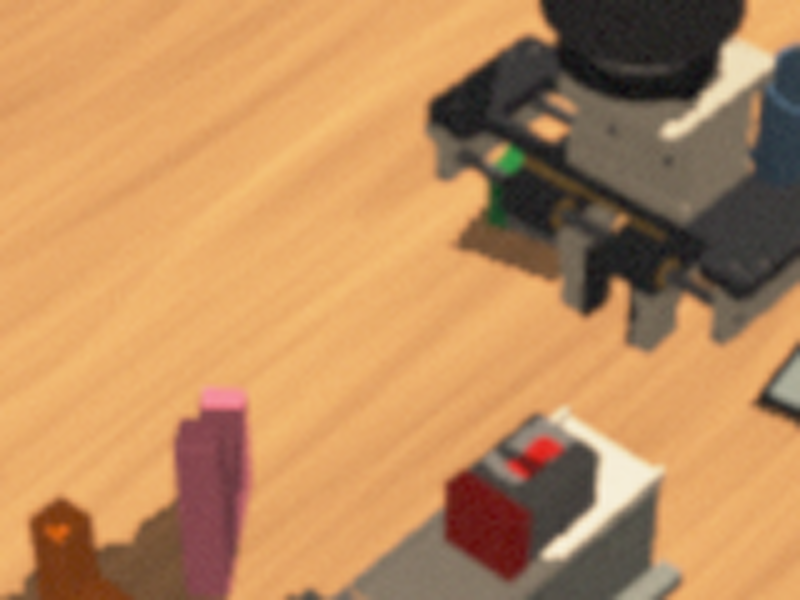

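View pics/w9.png

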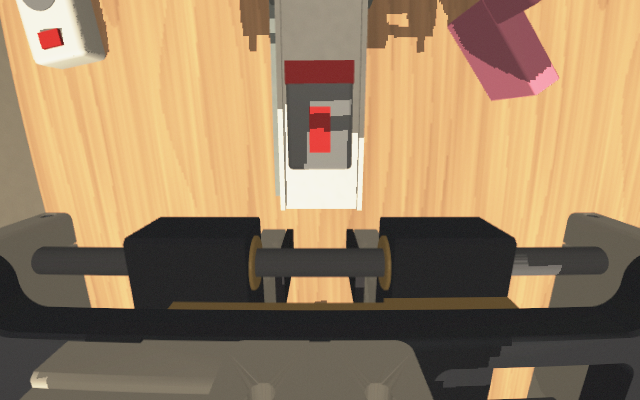

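Emit:
play_rows --newtons 20 --steps '[{"gripper": 0, "tx": 0.6, "ty": 0, "tz": 0, "ax": 0, "ay": 0, "az": 0}, {"gripper": 0, "tx": 0.7, "ty": 0, "tz": 0, "ax": 0, "ay": 0, "az": 0}, {"gripper": 0, "tx": 0.7, "ty": 0, "tz": 0, "ax": 0, "ay": 0, "az": 0}, {"gripper": 0, "tx": 0.6, "ty": 0, "tz": 0, "ax": 0, "ay": 0, "az": 0}, {"gripper": 0, "tx": 0.4, "ty": 0, "tz": 0, "ax": 0, "ay": 0, "az": 0}, {"gripper": 0, "tx": 0.1, "ty": 0, "tz": 0, "ax": 0, "ay": 0, "az": 0}, {"gripper": 0, "tx": 0, "ty": 0, "tz": 0, "ax": 0, "ay": 0, "az": 0}, {"gripper": 0, "tx": 0, "ty": 0.3, "tz": 0, "ax": 0, "ay": 0, "az": 0}, {"gripper": 0, "tx": 0, "ty": 0.3, "tz": 0, "ax": 0, "ay": 0, "az": 0}, {"gripper": 0, "tx": 0, "ty": 0.3, "tz": 0, "ax": 0, "ay": 0, "az": 0}, {"gripper": 0, "tx": 0, "ty": 0.3, "tz": 0, "ax": 0, "ay": 0, "az": 0}, {"gripper": 0, "tx": 0, "ty": 0.3, "tz": 0, "ax": 0, "ay": 0, "az": 0}, {"gripper": 0, "tx": 0, "ty": 0.3, "tz": 0, "ax": 0, "ay": 0, "az": 0}, {"gripper": 0, "tx": 0, "ty": 0.3, "tz": 0, "ax": 0, "ay": 0, "az": 0}, {"gripper": 0, "tx": 0, "ty": 0.3, "tz": 0, "ax": 0, "ay": 0, "az": 0}, {"gripper": 0, "tx": 0, "ty": 0, "tz": 0, "ax": 0, "ay": 0, "az": 0}]'

```text
t: 18.73
eef_pos: [0.6219, 0.0909, 0.2729]
ee_rot: [0.53, 1.57, -2.653]
force: [-0.6, 0.8, -0.9]
width: 0.0
```

```bash
python3 - <<'E'
from mv import *
plan([.6185,.0,.273],np.pi-.04)
E
python3 look.py w10;python3 cam.py scene 230 130 390 250 5 pics/s10.png
```

```text
t 18.73 pos [0.6219 0.0909 0.2729] zdir [-0.999  0.041  0.   ] zyaw 3.1003 ydir [-0.041 -0.999  0.   ] w 0.0 F [-0.6  0.8 -0.9] q6 -0.5
turn units [-0.012  0.005 -0.003] shift units cur [-0.004  3.64  -0.014] after turn [-0.005  3.64  -0.009]
18.8333
```

View pics/s10.png

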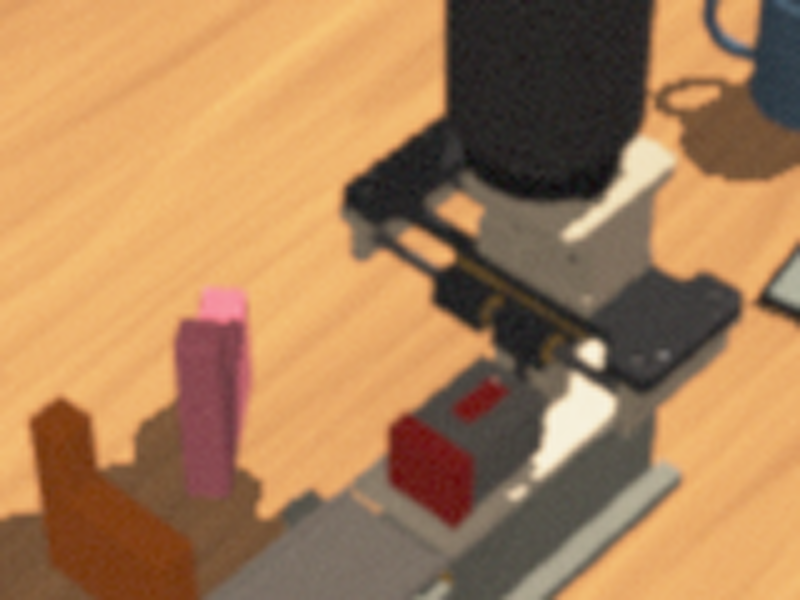

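View pics/w10.png

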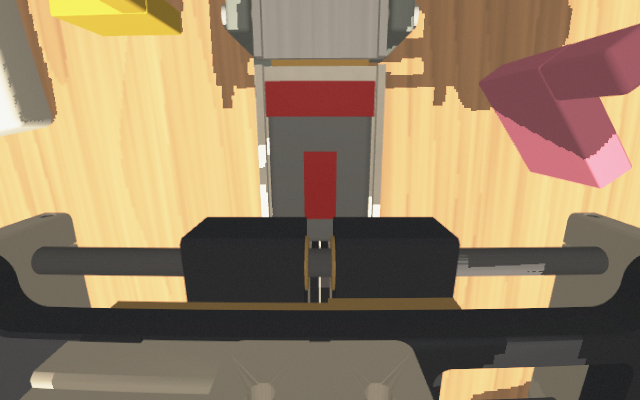

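Emit:
play_rows --steps '[{"gripper": 0, "tx": 0, "ty": 0.2, "tz": 0, "ax": 0, "ay": 0, "az": 0}, {"gripper": 0, "tx": 0, "ty": 0.3, "tz": 0, "ax": 0, "ay": 0, "az": 0}, {"gripper": 0, "tx": 0, "ty": 0.3, "tz": 0, "ax": 0, "ay": 0, "az": 0}, {"gripper": 0, "tx": 0, "ty": 0.3, "tz": 0, "ax": 0, "ay": 0, "az": 0}, {"gripper": 0, "tx": 0, "ty": 0.3, "tz": 0, "ax": 0, "ay": 0, "az": 0}, {"gripper": 0, "tx": 0, "ty": 0.3, "tz": 0, "ax": 0, "ay": 0, "az": 0}, {"gripper": 0, "tx": 0, "ty": 0.3, "tz": 0, "ax": 0, "ay": 0, "az": 0}, {"gripper": 0, "tx": 0, "ty": 0.3, "tz": 0, "ax": 0, "ay": 0, "az": 0}, {"gripper": 0, "tx": 0, "ty": 0.3, "tz": 0, "ax": 0, "ay": 0, "az": 0}, {"gripper": 0, "tx": 0, "ty": 0.3, "tz": 0, "ax": 0, "ay": 0, "az": 0}, {"gripper": 0, "tx": 0, "ty": 0.2, "tz": 0, "ax": 0, "ay": 0, "az": 0}, {"gripper": 0, "tx": 0, "ty": 0.1, "tz": 0, "ax": 0, "ay": 0, "az": 0}, {"gripper": 0, "tx": 0, "ty": 0.1, "tz": 0, "ax": 0, "ay": 0, "az": 0}, {"gripper": 0, "tx": 0, "ty": 0, "tz": 0, "ax": 0, "ay": 0, "az": 0}]'

```text
t: 20.0
eef_pos: [0.6188, 0.0096, 0.273]
ee_rot: [2.399, 1.571, -0.783]
force: [-0.0, -0.6, -0.6]
width: 0.0006
```

```bash
python3 cam.py scene 200 150 400 300 4 pics/s11.png
```

```text
20.05
```

View pics/s11.png

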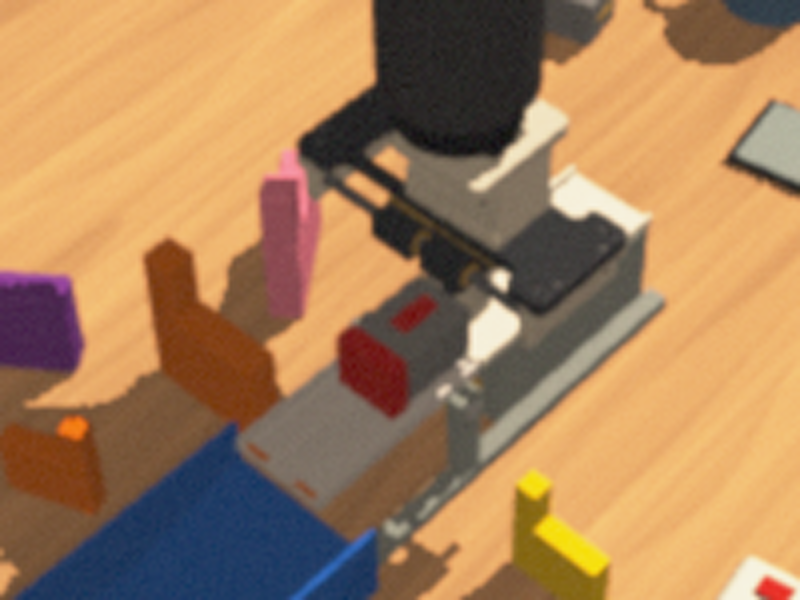

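Emit:
play_rows --steps '[{"gripper": 0, "tx": 0, "ty": 0.1, "tz": 0, "ax": 0, "ay": 0, "az": 0}, {"gripper": 0, "tx": 0, "ty": 0.1, "tz": 0, "ax": 0, "ay": 0, "az": 0}, {"gripper": 0, "tx": 0, "ty": 0.1, "tz": 0, "ax": 0, "ay": 0, "az": 0}, {"gripper": 0, "tx": 0, "ty": 0.1, "tz": 0, "ax": 0, "ay": 0, "az": 0}, {"gripper": 0, "tx": 0, "ty": 0.0, "tz": 0, "ax": 0, "ay": 0, "az": 0}, {"gripper": 0, "tx": 0, "ty": 0, "tz": 0, "ax": 0, "ay": 0, "az": 0}, {"gripper": 0, "tx": 0, "ty": 0, "tz": 0, "ax": 0, "ay": 0, "az": 0}]'

```text
t: 20.63
eef_pos: [0.6184, -0.0001, 0.2728]
ee_rot: [0.502, 1.571, -2.68]
force: [0.6, 0.7, -0.5]
width: 0.0006
```

```bash
python3 cam.py scene 200 150 400 300 4 pics/s12.png
```

```text
20.6833
```

View pics/s12.png

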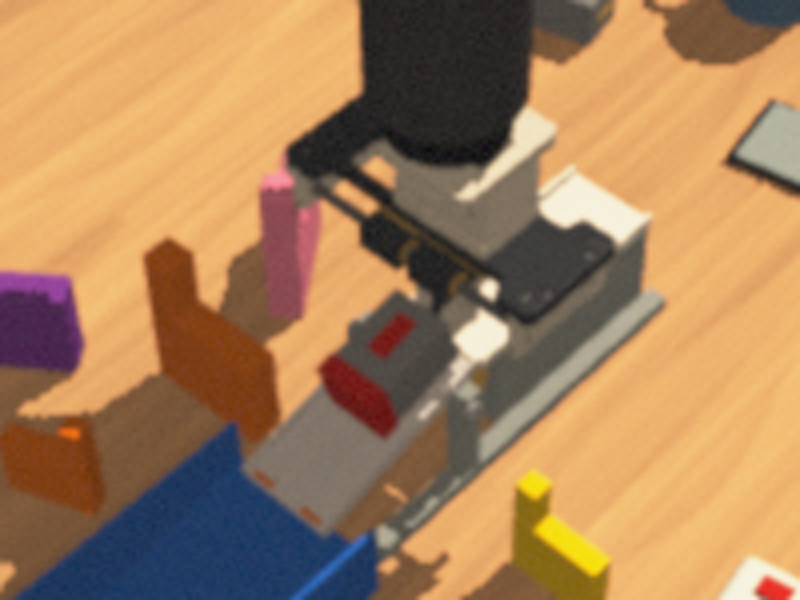

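Emit:
play_rows --steps '[{"gripper": 0, "tx": 0, "ty": -0.3, "tz": 0, "ax": 0, "ay": 0, "az": 0}, {"gripper": 0, "tx": 0, "ty": -0.4, "tz": 0, "ax": 0, "ay": 0, "az": 0}, {"gripper": 0, "tx": 0, "ty": -0.4, "tz": 0, "ax": 0, "ay": 0, "az": 0}, {"gripper": 0, "tx": 0, "ty": 0, "tz": 0, "ax": 0, "ay": 0, "az": 0}, {"gripper": 0, "tx": 0, "ty": 0, "tz": 0, "ax": 0, "ay": 0, "az": 0}, {"gripper": 0, "tx": 0, "ty": 0, "tz": 0, "ax": 0, "ay": 0, "az": 0}]'

```text
t: 21.18
eef_pos: [0.6195, 0.028, 0.2729]
ee_rot: [0.495, 1.571, -2.686]
force: [-0.5, 0.1, -0.5]
width: 0.0005
```

```bash
python3 cam.py scene 170 160 370 310 4 pics/s13.png
```

```text
21.2333
```

View pics/s13.png

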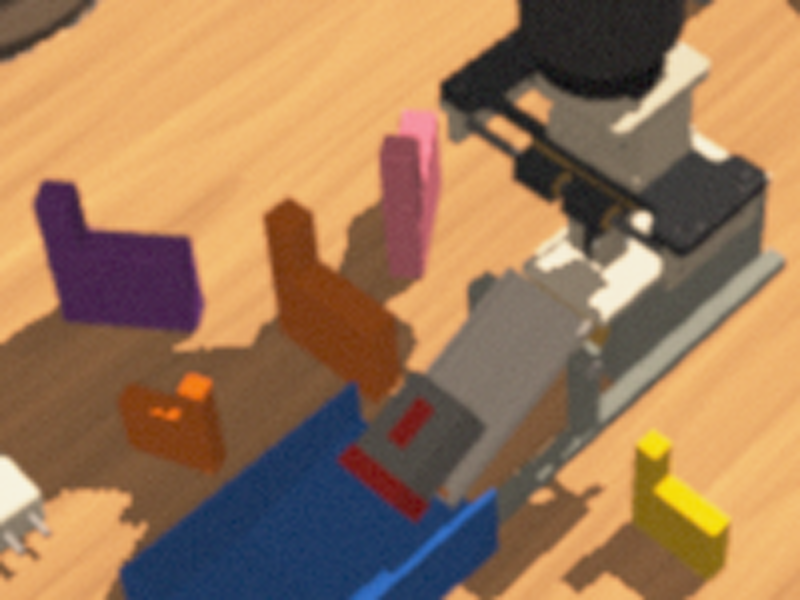

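Sliding into the box. Wait while raising the arm and opening.

Emit:
play_rows --steps '[{"gripper": 0, "tx": -0.5, "ty": 0, "tz": 0, "ax": 0, "ay": 0, "az": 0}, {"gripper": 0, "tx": -0.8, "ty": 0, "tz": 0, "ax": 0, "ay": 0, "az": 0}, {"gripper": 0, "tx": -0.8, "ty": 0, "tz": 0, "ax": 0, "ay": 0, "az": 0}, {"gripper": 0.55, "tx": -0.8, "ty": 0, "tz": 0, "ax": 0, "ay": 0, "az": 0}, {"gripper": 0.55, "tx": -0.4, "ty": 0, "tz": 0, "ax": 0, "ay": 0, "az": 0}, {"gripper": 0.55, "tx": 0, "ty": 0, "tz": 0, "ax": 0, "ay": 0, "az": 0}, {"gripper": 0.55, "tx": 0, "ty": 0, "tz": 0, "ax": 0, "ay": 0, "az": 0}, {"gripper": 0.55, "tx": 0, "ty": 0, "tz": 0, "ax": 0, "ay": 0, "az": 0}, {"gripper": 0.55, "tx": 0, "ty": 0, "tz": 0, "ax": 0, "ay": 0, "az": 0}]'

```text
t: 21.98
eef_pos: [0.6192, 0.0273, 0.354]
ee_rot: [0.236, 1.569, -2.946]
force: [-0.3, -0.1, 0.7]
width: 0.0351
```

```bash
python3 cam.py scene 170 160 370 310 4 pics/s14.png;python3 cam.py top 270 130 480 280 3.8 pics/t14.png
```

```text
22.0333
22.0833
```

View pics/s14.png

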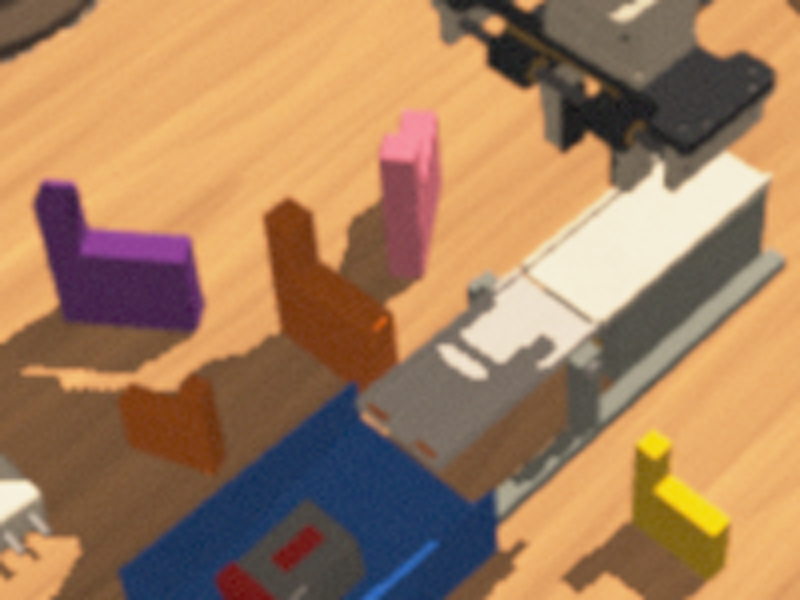

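View pics/t14.png

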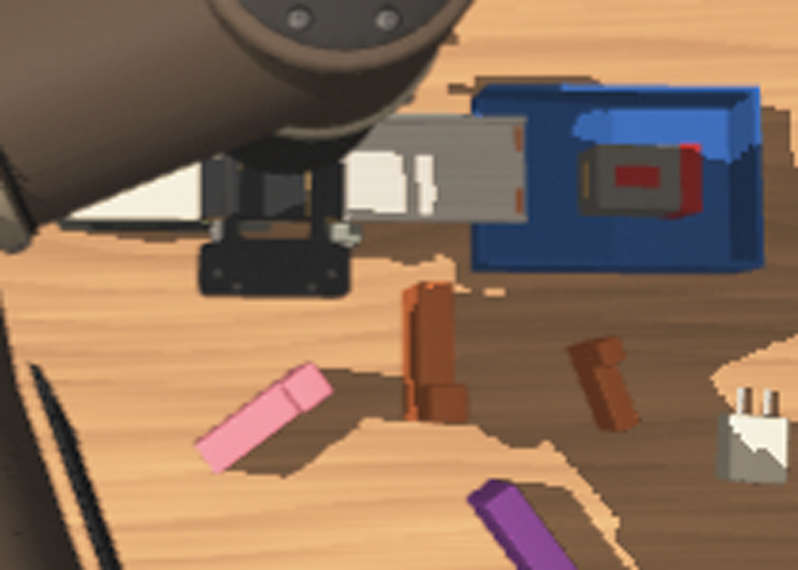

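Emit:
play_rows --steps '[{"gripper": 0.55, "tx": 0, "ty": 0, "tz": 0, "ax": 0.9, "ay": 0, "az": 0}, {"gripper": 0.55, "tx": 0, "ty": 0, "tz": 0, "ax": 0.9, "ay": 0, "az": 0}, {"gripper": 0.55, "tx": 0, "ty": 0, "tz": 0, "ax": 0.9, "ay": 0, "az": 0}, {"gripper": 0.55, "tx": 0, "ty": 0, "tz": 0, "ax": 0.9, "ay": 0, "az": 0}, {"gripper": 0.55, "tx": 0, "ty": 0, "tz": 0, "ax": 0.9, "ay": 0, "az": 0}, {"gripper": 0.55, "tx": 0, "ty": 0, "tz": 0, "ax": 0.9, "ay": 0, "az": 0}, {"gripper": 0.55, "tx": 0, "ty": 0, "tz": 0, "ax": 0.9, "ay": 0, "az": 0}, {"gripper": 0.55, "tx": 0, "ty": 0, "tz": 0, "ax": 0.9, "ay": 0, "az": 0}, {"gripper": 0.55, "tx": 0, "ty": 0, "tz": 0, "ax": 0.9, "ay": 0, "az": 0}, {"gripper": 0.55, "tx": 0, "ty": 0, "tz": 0, "ax": 0.9, "ay": 0, "az": 0}, {"gripper": 0.55, "tx": 0, "ty": 0, "tz": 0, "ax": 0.9, "ay": 0, "az": 0}, {"gripper": 0.55, "tx": 0, "ty": 0, "tz": 0, "ax": 0.9, "ay": 0, "az": 0}, {"gripper": 0.55, "tx": 0, "ty": 0, "tz": 0, "ax": 0.9, "ay": 0, "az": 0}, {"gripper": 0.55, "tx": 0, "ty": 0, "tz": 0, "ax": 0.9, "ay": 0, "az": 0}, {"gripper": 0.55, "tx": 0, "ty": 0, "tz": 0, "ax": 0.9, "ay": 0, "az": 0}, {"gripper": 0.55, "tx": 0, "ty": 0, "tz": 0, "ax": 0.9, "ay": 0, "az": 0}, {"gripper": 0.55, "tx": 0, "ty": 0, "tz": 0, "ax": 0.55, "ay": 0, "az": 0}, {"gripper": 0.55, "tx": 0, "ty": 0, "tz": 0, "ax": 0, "ay": 0, "az": 0}]'

```text
t: 23.58
eef_pos: [0.6195, 0.0275, 0.3547]
ee_rot: [1.862, 1.57, -2.888]
force: [-0.7, -0.6, -0.5]
width: 0.0484
```

Run:
```python
from mv import *
plan([.4621,-.0845,.354],1.536)
plan([.53,-.0845,.354],1.536)
```

```text
t 23.58 pos [0.6195 0.0275 0.3547] zdir [ 0.038  0.999 -0.   ] zyaw 1.5332 ydir [-0.999  0.038  0.001] w 0.0484 F [-0.7 -0.6 -0.5] q6 -1.97
turn units [-0.027 -0.003 -0.01 ] shift units cur [ 0.036  6.122 -4.714] after turn [ 0.029  6.135 -4.697]
t 23.58 pos [0.6195 0.0275 0.3547] zdir [ 0.038  0.999 -0.   ] zyaw 1.5332 ydir [-0.999  0.038  0.001] w 0.0484 F [-0.7 -0.6 -0.5] q6 -1.97
turn units [-0.027 -0.003 -0.01 ] shift units cur [ 0.033  3.408 -4.612] after turn [ 0.029  3.421 -4.602]
```

First to a viewing spot (x≈0.53) to check the stop and its slot.

Emit:
play_rows --steps '[{"gripper": 0.55, "tx": 0, "ty": 0.6, "tz": -0.8, "ax": 0, "ay": 0, "az": 0}, {"gripper": 0.55, "tx": 0, "ty": 0.6, "tz": -0.8, "ax": 0, "ay": 0, "az": 0}, {"gripper": 0.55, "tx": 0, "ty": 0.6, "tz": -0.8, "ax": 0, "ay": 0, "az": 0}, {"gripper": 0.55, "tx": 0, "ty": 0.6, "tz": -0.8, "ax": 0, "ay": 0, "az": 0}, {"gripper": 0.55, "tx": 0, "ty": 0.6, "tz": -0.8, "ax": 0, "ay": 0, "az": 0}, {"gripper": 0.55, "tx": 0, "ty": 0.4, "tz": -0.6, "ax": 0, "ay": 0, "az": 0}, {"gripper": 0.55, "tx": 0, "ty": 0, "tz": 0, "ax": 0, "ay": 0, "az": 0}, {"gripper": 0.55, "tx": 0, "ty": 0, "tz": 0, "ax": 0, "ay": 0, "az": 0}]'

```text
t: 24.25
eef_pos: [0.5303, -0.0851, 0.3556]
ee_rot: [-1.458, 1.57, 0.078]
force: [1.3, 0.6, 0.2]
width: 0.0479
```

```bash
python3 look.py w15
python3 - <<'E'
from mv import *
plan([.4621,-.0845,.26],1.536)
E
```

```text
t 24.3 pos [ 0.5308 -0.0846  0.3556] zdir [0.035 0.999 0.   ] zyaw 1.5361 ydir [-0.999  0.035 -0.001] w 0.0483 F [-0.   0.6  0.3] q6 -1.81
turn units [0.001 0.001 0.006] shift units cur [ 3.821  2.75  -0.091] after turn [ 3.822  2.748 -0.092]
```

View pics/w15.png

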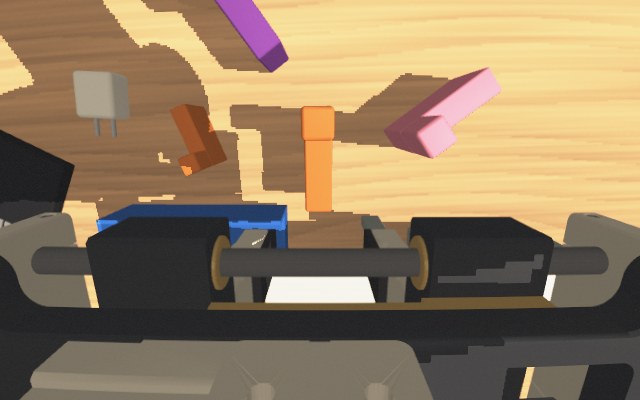

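Emit:
play_rows --newtons 25 --steps '[{"gripper": 0.55, "tx": 0, "ty": 0.9, "tz": -0.03, "ax": 0, "ay": 0, "az": 0}, {"gripper": 0.55, "tx": 0, "ty": 0.95, "tz": -0.03, "ax": 0, "ay": 0, "az": 0}, {"gripper": 0.55, "tx": 0, "ty": 0.9, "tz": -0.03, "ax": 0, "ay": 0, "az": 0}, {"gripper": 0.55, "tx": 0, "ty": 0, "tz": 0, "ax": 0, "ay": 0, "az": 0}, {"gripper": 0.55, "tx": 0.6, "ty": 0, "tz": 0, "ax": 0, "ay": 0, "az": 0}, {"gripper": 0.55, "tx": 0.8, "ty": 0, "tz": 0, "ax": 0, "ay": 0, "az": 0}, {"gripper": 0.55, "tx": 0.8, "ty": 0, "tz": 0, "ax": 0, "ay": 0, "az": 0}, {"gripper": 0.55, "tx": 0.7, "ty": 0, "tz": 0, "ax": 0, "ay": 0, "az": 0}, {"gripper": 0.55, "tx": 0.6, "ty": 0, "tz": 0, "ax": 0, "ay": 0, "az": 0}, {"gripper": 0.55, "tx": 0.32, "ty": 0, "tz": 0, "ax": 0, "ay": 0, "az": 0}, {"gripper": 0.55, "tx": 0, "ty": 0, "tz": 0, "ax": 0, "ay": 0, "az": 0}, {"gripper": 0.15, "tx": 0, "ty": 0, "tz": 0, "ax": 0, "ay": 0, "az": 0}, {"gripper": 0.15, "tx": 0, "ty": 0, "tz": 0, "ax": 0, "ay": 0, "az": 0}, {"gripper": 0.15, "tx": 0, "ty": 0, "tz": 0, "ax": 0, "ay": 0, "az": 0}, {"gripper": 0.15, "tx": 0, "ty": 0, "tz": 0, "ax": 0, "ay": 0, "az": 0}, {"gripper": 0.15, "tx": 0, "ty": 0, "tz": 0, "ax": 0, "ay": 0, "az": 0}, {"gripper": 0.15, "tx": 0, "ty": 0, "tz": 0, "ax": 0, "ay": 0, "az": 0}, {"gripper": 0.15, "tx": 0, "ty": 0, "tz": 0, "ax": 0, "ay": 0, "az": 0}]'

```text
t: 25.8
eef_pos: [0.462, -0.0842, 0.2606]
ee_rot: [-1.371, 1.569, 0.165]
force: [-0.8, 0.9, 6.3]
width: 0.0237
```

Run:
```python
from mv import *
plan([.5319,-.0869,.2596],1.535)
```

```text
t 25.8 pos [ 0.462  -0.0842  0.2606] zdir [0.035 0.999 0.   ] zyaw 1.536 ydir [-0.999  0.035 -0.001] w 0.0237 F [-0.8  0.9  6.3] q6 -1.85
turn units [0.01  0.003 0.013] shift units cur [ 0.045 -2.797 -0.009] after turn [ 0.041 -2.797 -0.006]
```

Emit:
play_rows --steps '[{"gripper": 0.15, "tx": -0.04, "ty": 0, "tz": 0, "ax": 0, "ay": 0, "az": 0}, {"gripper": 0.15, "tx": 0, "ty": 0, "tz": 0, "ax": 0, "ay": 0, "az": 0}, {"gripper": 0.15, "tx": 0, "ty": 0, "tz": 0, "ax": 0, "ay": 0, "az": 0}]'

```text
t: 26.05
eef_pos: [0.4615, -0.0844, 0.2608]
ee_rot: [1.66, 1.57, -3.088]
force: [-1.0, 0.5, 1.0]
width: 0.0236
```

Good, now slide it back 70 mm.

Emit:
play_rows --steps '[{"gripper": 0.15, "tx": 0, "ty": -0.1, "tz": 0, "ax": 0, "ay": 0, "az": 0}, {"gripper": 0.15, "tx": 0, "ty": -0.3, "tz": 0, "ax": 0, "ay": 0, "az": 0}, {"gripper": 0.15, "tx": 0, "ty": -0.3, "tz": 0, "ax": 0, "ay": 0, "az": 0}, {"gripper": 0.15, "tx": 0, "ty": -0.3, "tz": 0, "ax": 0, "ay": 0, "az": 0}, {"gripper": 0.15, "tx": 0, "ty": -0.3, "tz": 0, "ax": 0, "ay": 0, "az": 0}, {"gripper": 0.15, "tx": 0, "ty": -0.3, "tz": 0, "ax": 0, "ay": 0, "az": 0}, {"gripper": 0.15, "tx": 0, "ty": -0.3, "tz": 0, "ax": 0, "ay": 0, "az": 0}, {"gripper": 0.15, "tx": 0, "ty": -0.3, "tz": 0, "ax": 0, "ay": 0, "az": 0}, {"gripper": 0.15, "tx": 0, "ty": -0.3, "tz": 0, "ax": 0, "ay": 0, "az": 0}, {"gripper": 0.15, "tx": 0, "ty": -0.2, "tz": 0, "ax": 0, "ay": 0, "az": 0}, {"gripper": 0.15, "tx": 0, "ty": -0.1, "tz": 0, "ax": 0, "ay": 0, "az": 0}, {"gripper": 0.15, "tx": 0, "ty": 0, "tz": 0, "ax": 0, "ay": 0, "az": 0}, {"gripper": 0.15, "tx": 0, "ty": 0, "tz": 0, "ax": 0, "ay": 0, "az": 0}]'

```text
t: 27.13
eef_pos: [0.5319, -0.0867, 0.2608]
ee_rot: [-1.086, 1.57, 0.449]
force: [0.7, 0.3, -1.9]
width: 0.0239
```

```bash
python3 cam.py scene 170 160 370 310 4 pics/s16.png
```

```text
27.1833
```

View pics/s16.png

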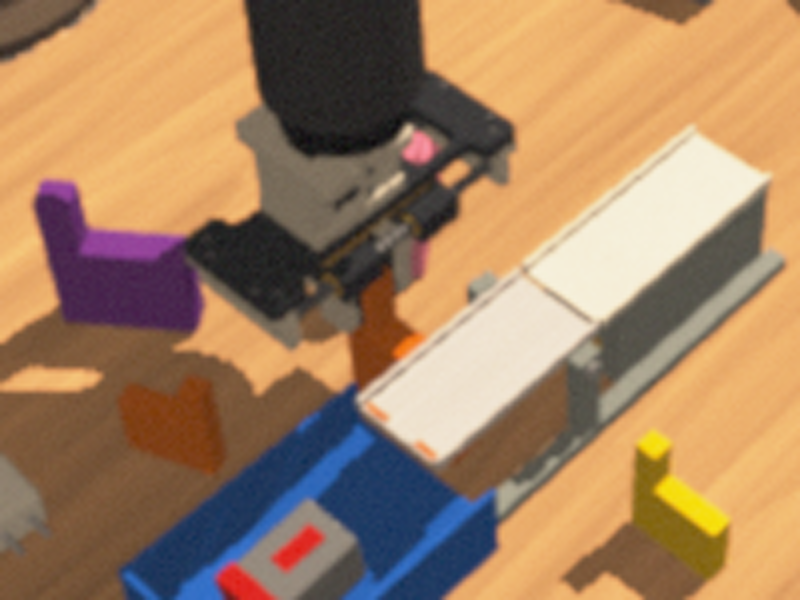

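Emit:
play_rows --steps '[{"gripper": 0.15, "tx": 0.04, "ty": 0, "tz": 0, "ax": 0, "ay": 0, "az": 0}, {"gripper": 0.15, "tx": 0, "ty": 0, "tz": 0, "ax": 0, "ay": 0, "az": 0}, {"gripper": 0.6, "tx": 0, "ty": 0, "tz": 0, "ax": 0, "ay": 0, "az": 0}, {"gripper": 0.6, "tx": 0, "ty": 0, "tz": 0, "ax": 0, "ay": 0, "az": 0}, {"gripper": 0.6, "tx": 0, "ty": 0, "tz": 0, "ax": 0, "ay": 0, "az": 0}, {"gripper": 0.6, "tx": 0, "ty": 0, "tz": 0, "ax": 0, "ay": 0, "az": 0}, {"gripper": 0.6, "tx": 0, "ty": 0, "tz": 0, "ax": 0, "ay": 0, "az": 0}, {"gripper": 0.6, "tx": -0.3, "ty": 0, "tz": 0, "ax": 0, "ay": 0, "az": 0}, {"gripper": 0.6, "tx": -0.6, "ty": 0, "tz": 0, "ax": 0, "ay": 0, "az": 0}, {"gripper": 0.6, "tx": -0.8, "ty": 0, "tz": 0, "ax": 0, "ay": 0, "az": 0}, {"gripper": 0.6, "tx": -0.8, "ty": 0, "tz": 0, "ax": 0, "ay": 0, "az": 0}, {"gripper": 0.6, "tx": -0.8, "ty": 0, "tz": 0, "ax": 0, "ay": 0, "az": 0}, {"gripper": 0.6, "tx": 0, "ty": -0.8, "tz": 0, "ax": 0, "ay": 0, "az": 0}, {"gripper": 0.6, "tx": 0, "ty": -0.8, "tz": 0, "ax": 0, "ay": 0, "az": 0}, {"gripper": 0.6, "tx": 0, "ty": -0.8, "tz": 0, "ax": 0, "ay": 0, "az": 0}, {"gripper": 0.6, "tx": 0, "ty": -0.4, "tz": 0, "ax": 0, "ay": 0, "az": 0}, {"gripper": 0.6, "tx": 0, "ty": 0, "tz": 0, "ax": 0, "ay": 0, "az": 0}]'

```text
t: 28.6
eef_pos: [0.6032, -0.0892, 0.3423]
ee_rot: [-2.925, 1.57, -1.389]
force: [-0.7, -0.3, -0.3]
width: 0.0528
```

```bash
python3 look.py w17; python3 cam.py scene 130 130 430 355 2.66 pics/s17.png; python3 cam.py top 150 100 500 320 2.2 pics/t17.png
```

```text
28.7
28.75
```

View pics/w17.png

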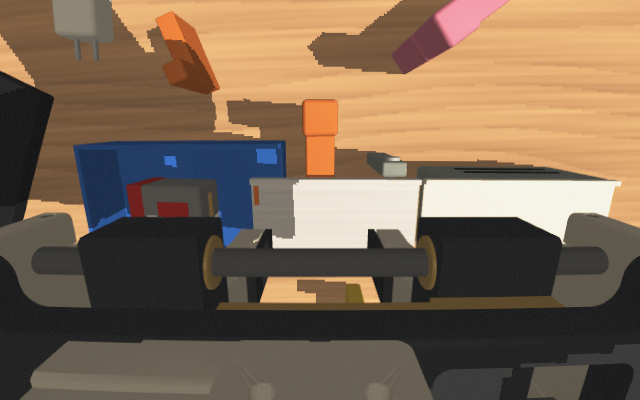

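View pics/s17.png

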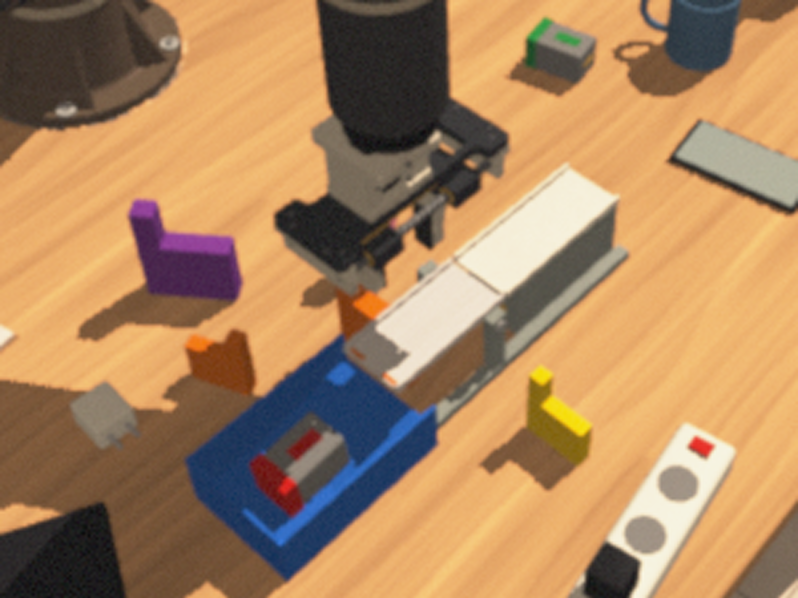

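View pics/t17.png

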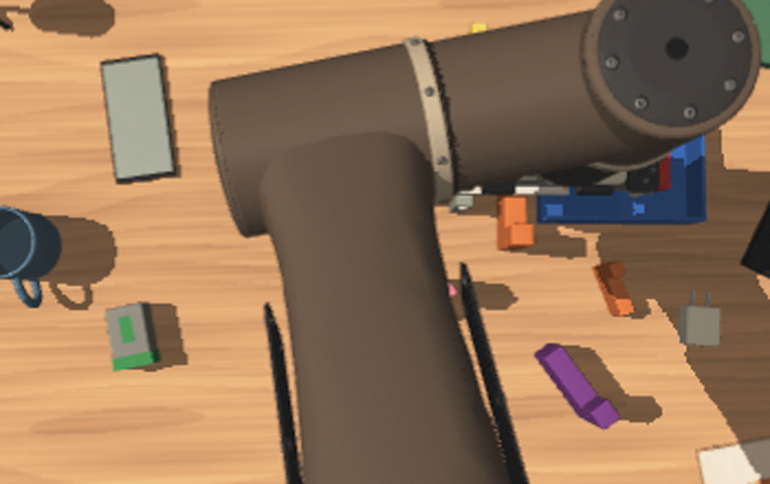

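```bash
python3 -c "
from station import job_done, telemetry
print(job_done(), telemetry.get_state()['t'])"
```

```text
the job is handed in; nothing more can be done
the job is handed in; nothing more can be done
```

The job is done and handed in, at about 29 s of the 72 s allowed.

- **Stop out:** I pulled the orange stop straight out by 70 mm and left it standing on the desk, about 38 mm clear of the tray.
- **Pack:** I laid the red-capped pack lengthwise on the ledge, let go, and pushed it along with the closed fingers until its own weight tipped the tray. It slid into the blue box, and the tray swung back level by itself.
- **Stop back:** I then slid the stop back 70 mm under the tray's free end.

**Last checks:** The final pictures show the pack in the box, the tray level, and the stop standing square in its place, within about 1 mm of its first position going by the arm readings and wrist pictures taken before and after. The charged pack, charger, mug, phone and look-alike blocks appear where they were, and the arm is clear of everything. The highest force reading I saw was 6.3 N.

**Disagreements:**
- The camera views of the station's position differed by 1–2 mm, so I used a combined fit.
- The measured height of the spent pack's underside came out 5–7 mm too low, so I used the given heights for it and felt for contact when laying it on the ledge.
- The stop hung about 1 mm off the desk on the way back in (1.9 N on the wrist). I set it down before letting go.

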